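# Change the pressing jig over from the thick granite sample to the thin one

## Robot

A 6-joint arm with a two-finger parallel gripper is mounted at the origin on the work surface. World frame = base frame: x ahead of the robot, y to its left, z up, the work surface at z = 0. Lengths are in m, angles in rad, forces in N, time in s.
With the tool pointing down it reaches from about 0.25 to 0.725 m from the base axis. Payload 9.7 kg.
Tool frame: the origin (TCP) lies midway between the tips of the shut fingers; the grasp point (between the pads) lies 19 mm behind it; z points along the fingers, y is the direction in which the jaws open and shut (so a half turn about z gives the same grasp; the last joint's range is limited). The gripper opens to 85 mm and grips with 20 to 120 N. Pads are 22 mm wide; open, the fingers measure 114 mm over their backs; the gripper's body (76 mm by 85 mm) begins 54 mm behind the grasp point. The pads swing forward as they close: fully open they stand 13 mm farther back than shut.
Start: joints at [1.178, 0.087, 0.176, 1.66, 0, 1.571], TCP at [0.211, 0.508, 0.231] pointing down, gripper open.
Joint ranges: [-3.13, 3.13], [-0.85, 1.81], [-1.15, 1.24], [-2.2, 2.28], [-1.44, 1.52], [-3.14, 3.14]. Speed limits (rad/s): [2.22, 2.22, 2.57, 3.14, 3.14, 3.14].

## Interface

Orientations are given as a unit quaternion [w, x, y, z].
In Python, from cell import bot gives the robot as it stands.
- The arm moves only by the shell command python3 -m creep 'ROWS' [FORCE]. ROWS is JSON, one flat list of numbers, 7 for each row, row after row: the shift along the tool's x, y, z in m, then the turn, a rotation vector about the tool's x, y, z in degrees, then the closure, from 0 (fully open) to 1 (shut). In form: [tx, ty, tz, wx, wy, wz, fingers, tx, ty, tz, wx, wy, wz, fingers, ...]. A call has exactly 8 rows; each row shifts and turns the pose as measured when the row begins, along the tool's axes as they then stand; what a row does not reach is not made up. A row lasts 1/12 s, in which the tool goes at most 41.7 mm and 7.16 degrees, less where a joint would pass 70% of its speed; a pose out of reach is approached as far as the arm can. A call with a gripper value outside its range is refused whole. The fingers move at their own pace and stop on an object; FORCE is the grip in N (left out, the last holds). Time passes only in rows, so rows that do not move let the fingers close, or fill a call up. It gives the time, the measured TCP pose, the force and the opening at its end, in the units of the state.
- bot.read_state(): the state, without advancing time (a new reading comes with each control period).
- bot.camera(name): name is "scene" or "top" or "wrist"; returns (picture, depth): 420x560x3 uint8, blue, green, red; 420x560 float32, m along the optical axis (not along the pixel's ray), 0 where there is no reading.
- bot.calibration(name): a dict with "fovy" (degrees; the focal length in pixels is half the picture's height over the tangent of half this angle, whatever the lens; pixels are square), "cx", "cy" (the principal point, pixels), "R" (3x3) and "t" (3): a world point X has camera coordinates R X + t. Camera axes: x right, y down, z forward; pixel columns grow to the right and rows downward; lengths in m; the calibration is good to about 2 mm. A picture is of the moment at which its call begins: read the wrist's pose just before it. calibration takes no time and is no camera call; for the wrist camera it gives the pose at the moment of the call.
- bot.sign_off(): hands the job in, once; it reports no verdict.
Trained networks look in the newest picture that a camera, given by its name, has taken for a name from the list of things; names that differ only in an ending like _2 or _b are one class to them, and where a whole thing is asked for, a point or a joint stands for the part that bears it (a point fixed in the world has none). Each returns a list of dicts, best first, with "conf" (0 to 1); they miss things now and then, are a little off and sometimes report something else, mostly with a low value. They report only what shows in the picture. A call takes as long as a camera call. They do not tell look-alikes from the thing itself.
- bot.look_for(camera, thing): "pixel" ([row, column] in pixels, amid what is visible of it).
- bot.landmark_of(camera, thing): "pixel" ([row, column] in pixels: a listed point, or the origin of a listed thing).
The state is a dict: "clock": time; "joint_pos": joint angles; "joint_velocities": joint speeds; "effort": joint torques, N m; "tcp_pos": TCP position; "orientation": TCP orientation; "force": force on the tool from outside, world axes, zero at the start; "moment": the same for the moment, N m; "gripper_width": finger opening in m.
Only numpy, scipy, OpenCV 4.12 (cv2) and the standard library are available. Lean on these libraries where they do the work, as an engineer would, in place of code of your own. Each camera call takes 0.05 s, during which the arm holds its last target.

## Task

The two-pin pressing jig holds the thick granite sample under its ribbed top plate; change it over to the thin sample and its packing block. In the end the thin sample sits centred on the jig's round pad, the packing block lies over both pins on top of it, the ribbed top plate lies over both pins on top of the block, and the thick sample lies flat in the wooden dish where the thin one was. Set the granite down gently, never dropping it; the cork mat is free for putting things down on the way, and the mug and mallet are not to be disturbed.

Things in the scene. Friction and masses are not known exactly. Their poses are not given: they have to be found in the camera images.
- jig: Jig, fixed: dark iron base 180 x 100 x 15 mm (long along x), a black rubber pad disc 68 mm wide at its centre, top 18 mm above the shelf, and two upright steel pins 55 mm either side of the centre along x, 9 mm thick to 63 mm above the shelf, tapering to 3 mm at 73 mm. Low bosses round the pins, tops at 19 mm. Origin: centre of underside, z up. Fingers closing along its y clear the pins.
- topplate: Top plate: flat bright steel, 146 (x) x 44 x 8 mm, a 16 mm hole 55 mm either side of its centre along x; on top in the middle a solid upright rib 46 (x) x 18 (y) x 28 mm high to lift it by, fingers closing along y. 0.4 kg. Origin: centre of underside, z up. Starts on the jig's pins, lying on the thick sample, underside 54 mm above the shelf; the same height in the finished stack.
- packer: Packing block: plain aluminium bar with no rib, 146 (x) x 44 (y) x 16 mm, with a 16 mm hole 55 mm either side of its centre along x. 0.2 kg. Origin: centre of underside, z up. Starts loose and flat on the shelf; grip it across its 44 mm width. Thin sample and packing block together are as high as the thick sample (36 mm).
- thick: Thick granite sample: plain grey stone disc, 56 mm diameter, 36 mm high, 0.24 kg. Origin: centre of underside, z up. Starts on the jig's pad beneath the top plate, which it carries; its sides show beyond the plate's long edges.
- thin: Thin granite sample: plain grey stone disc, 46 mm diameter, 20 mm high, about 0.09 kg. Origin: centre of the underside, z up. At the start it sits in the wooden dish.
- dish: Wooden sample dish, fixed: round, dark, 112 mm outside diameter, flat floor of 92 mm diameter 8 mm above the shelf, rim top 13 mm above the shelf. Origin: centre of underside, on the shelf. Holds the thin sample at the start, the thick one at the end.
- mat: Cork mat, fixed, flat: 170 mm (its x) x 190 mm (its y) x 4 mm, empty at the start, the free spot for setting the top plate and a sample down side by side. Origin: centre of the underside, on the shelf; its top is 4 mm above it.
- mug: Blue enamel mug, bystander, loose: 82 mm rim diameter, 85 mm high, handle to its +y. Origin: centre of the underside. Must stay where it is.
- mallet: Boxwood mallet, bystander, loose, lying on its side: block head 80 (x) x 110 (y) x 60 mm high, handle 210 mm long running out of it to its -x, ending 250 mm from the origin. Origin: centre of the head's underside. Must stay where it is.
- clamp: Cast-iron screw clamp, bystander, fixed to the shelf: base 200 (x) x 150 (y) mm, frame and screw up to 264 mm high with a 190 mm turning bar along its x at 250 mm, gripping a granite sample of its own that has no part in the job. Origin: centre of the underside, on the shelf.
Things that resemble listed ones, but are neither listed nor needed, are in the scene too. Leave any pink look-alike of the thick alone.

How it is judged:
At the end, for the whole second after the job is handed in: Thin sample flat on the jig's pad within 12 mm of centre; packing block over both pins, flat on it; top plate over both pins, flat on the block (heights within 4 mm, tilt under 0.08 rad); thick sample flat on the dish floor within 20 mm of centre; all released and at rest (horizontal distance between thin and jig below 0.012 m and z of thin in the frame of jig between 0.015 and 0.021 m and horizontal distance between each of packer, topplate and jig below 0.008 m and angle between the x axis of each of packer, topplate and the x axis of jig, either way round below 0.15 rad and angle between each of packer, topplate, thick's own z axis and vertical below 0.08 rad and z of packer in the frame of jig between 0.035 and 0.041 m and z of topplate in the frame of jig between 0.05 and 0.058 m and horizontal distance between thick and dish below 0.02 m and z of thick in the frame of dish between 0.005 and 0.011 m and linear speed of each of thin, packer, topplate, thick below 0.02 m/s and angular speed of each of thin, packer, topplate, thick below 0.2 rad/s); the robot touches nothing.
It fails at once if the thick granite sample is dropped (over 0.6 m/s at its seat, a fall of some 20 mm) (height (world z) of thick below 0.03 m and linear speed of thick above 0.6 m/s).
It fails at once if the thin granite sample is dropped (over 0.6 m/s at its seat, a fall of some 20 mm) (height (world z) of thin below 0.03 m and linear speed of thin above 0.6 m/s).
It fails at once if the mug is disturbed (moved more than 15 mm) (distance of mug from where it was at the start of the episode above 0.015 m).
It fails at once if the mallet is disturbed (moved more than 15 mm) (distance of mallet from where it was at the start of the episode above 0.015 m).
It also fails if it takes over 144 s, if anything falls off the work surface, if the arm or the gripper's body presses on something with over 40 N, if the wrist force passes 120 N, or if a joint passes its speed limit or range.

## Working session

There is one attempt and no reset: what is moved stays moved. The work goes in short steps, Python scripts to look and compute and a shell command to move; the robot and the scene stay as the last step left them, time stands still between calls to the robot, and variables do not carry over. Pictures are saved under pics/ and viewed, and the job is handed in when it is done.

```bash
ls; mkdir -p pics; python3 - <<'E'
from cell import bot
import cv2
print(bot.read_state())
for n in("scene","top","wrist"):
    p,d=bot.camera(n); cv2.imwrite(f"pics/{n}0.png",p); c=bot.calibration(n); print(n,c)
E
```

```text
pics
{'clock': 0.0, 'joint_pos': array([ 1.17798575e+00,  8.74639556e-02,  1.75094567e-01,  1.65983088e+00,
       -7.71485309e-06,  1.57078414e+00]), 'joint_velocities': array([ 0.00052087,  0.0002559 ,  0.00067971, -0.00029607, -0.00087954,
        0.00022028]), 'effort': array([-4.27056526e-03, -5.20393109e+01,  4.64804792e+01,  1.66038796e-02,
       -1.04305568e-04, -2.54801726e-06]), 'tcp_pos': array([0.21043656, 0.50787289, 0.23056065]), 'orientation': array([-1.33206716e-04,  1.95138971e-01,  9.80775351e-01, -6.89225372e-04]), 'force': array([ 1.51462136, -0.45569405, -0.36212362]), 'moment': array([ 0.01943582,  0.01710977, -0.0274019 ]), 'gripper_width': 0.08535294956620572}
scene {'fovy': 55.299738481599555, 'cx': 283.78499219959497, 'cy': 210.4661969942759, 'R': array([[-0.62279927,  0.78224662,  0.0145359 ],
       [ 0.42350285,  0.35268459, -0.8344213 ],
       [-0.65784983, -0.51352098, -0.55093538]]), 't': array([ 0.26705781, -0.23917521,  1.53136967])}
top {'fovy': 55.74772763317056, 'cx': 276.994563385566, 'cy': 213.39868001280843, 'R': array([[ 0.01386324, -0.9998099 , -0.01371007],
       [-0.9882612 , -0.01161423, -0.1523316 ],
       [ 0.15214341,  0.01566094, -0.98823434]]), 't': array([0.12376151, 0.61795718, 1.28262638])}
wrist {'fovy': 70.97530948102279, 'cx': 280.001510946149, 'cy': 215.48464561568275, 'R': array([[ 0.38305376,  0.92372551, -0.00100029],
       [ 0.8851677 , -0.36675444,  0.28630286],
       [ 0.26409839, -0.11055481, -0.95813865]]), 't': array([-0.54901637, -0.03732235,  0.37958041])}
```

View pics/scene0.png

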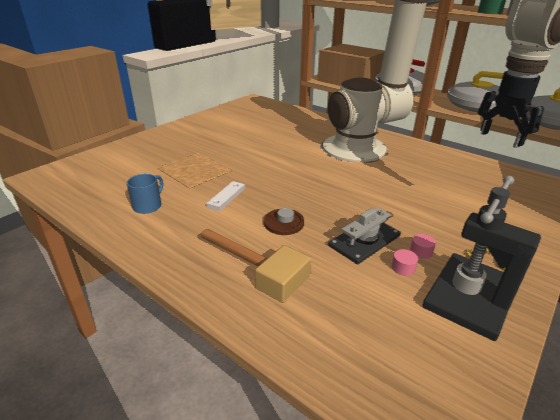

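View pics/top0.png

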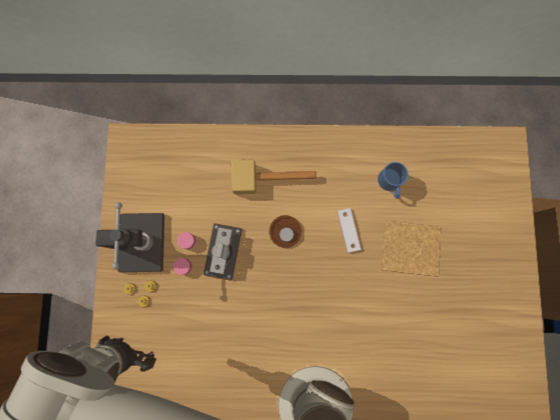

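View pics/wrist0.png

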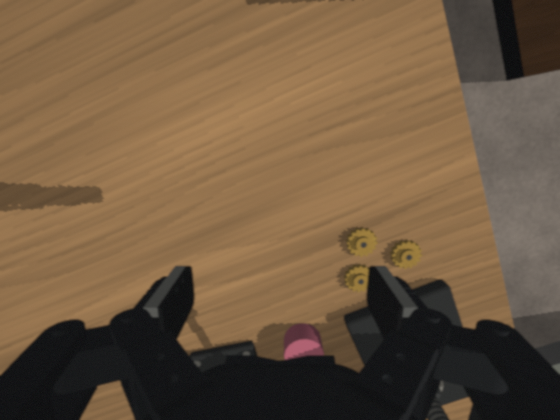

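The top view shows the jig at (252,223), dish with the thin sample (232,285), packer (231,349), mat (248,411), mallet (176,243), mug (177,393) and clamp (243,140). There are pink look-alikes at (241,186) and (267,182).

```bash
cat > h.py <<'E'
import numpy as np, cv2
from cell import bot
def f_of(c): return 210/np.tan(np.radians(c['fovy'])/2)
def cloud(d,c):
    f=f_of(c); v,u=np.mgrid[0:d.shape[0],0:d.shape[1]]
    X=np.stack([(u-c['cx'])/f*d,(v-c['cy'])/f*d,d],-1)
    return (X-c['t'])@c['R']           # R^T (X-t)
def px2z(r,col,z,c):
    f=f_of(c); ray=np.array([(col-c['cx'])/f,(r-c['cy'])/f,1.])@c['R']; o=-np.asarray(c['t'])@c['R']
    return o+ray*(z-o[2])/ray[2]
def w2px(X,c):
    q=np.asarray(c['R'])@X+c['t']; f=f_of(c); return np.array([c['cy']+f*q[1]/q[2],c['cx']+f*q[0]/q[2]])
E
python3 - <<'E'
from h import *
p,d=bot.camera("top"); c=bot.calibration("top"); P=cloud(d,c)
np.savez("top0.npz",p=p,d=d)
for t,z in [("jig",0),("topplate",.054),("packer",0),("thick",.018),("thin",.008),("dish",0),("mat",0),("mug",0),("mallet",0),("clamp",0)]:
    for k in bot.landmark_of("top",t)[:2]:
        print(t,k['conf'],np.round(k['pixel'],1),np.round(px2z(*k['pixel'],z,c),4))
# depth-based rects
def rect(name,r0,r1,c0,c1,zl,zh):
    m=np.zeros(d.shape,bool); m[r0:r1,c0:c1]=1; m&=(P[...,2]>zl)&(P[...,2]<zh)&(d>0)
    Q=P[m]; r=cv2.minAreaRect(Q[:,:2].astype(np.float32)); print(name,len(Q),np.round(Q.mean(0),4),[np.round(a,4) for a in r])
rect("plate",215,290,195,250,.056,.068); rect("jigbase",215,290,195,250,.01,.022); rect("rib",215,290,195,250,.078,.1)
rect("packer",200,260,330,368,.01,.022)
rect("thin",215,250,265,305,.022,.035); rect("dish",210,255,262,308,.009,.04)
rect("mat",215,285,375,450,.002,.008)
print(np.round(P[250:300:10,300,2],4))
E
```

```text
jig 0.72 [251.8 224. ] [0.4884 0.3123 0.    ]
topplate 0.67 [247.2 219.4] [0.5003 0.3201 0.054 ]
packer 0.77 [227.3 344. ] [ 0.578  -0.0993  0.    ]
thick 0.63 [265.3 180. ] [0.4401 0.4568 0.018 ]
thick 0.6 [239.3 187.7] [0.5282 0.435  0.018 ]
thin 0.71 [234.5 284.7] [0.5497 0.1049 0.008 ]
dish 0.72 [228.5 285.1] [0.5713 0.1037 0.    ]
mat 0.76 [246.2 410.6] [ 0.5158 -0.3254  0.    ]
mug 0.97 [181.4 391.3] [ 0.7419 -0.2665  0.    ]
mallet 0.78 [177.5 243.7] [0.7505 0.2517 0.    ]
clamp 0.73 [239.9 145.2] [0.5258 0.5865 0.    ]
plate 472 [0.4893 0.3163 0.0619] [array([0.4905, 0.3182]), array([0.0483, 0.146 ]), np.float64(80.728)]
jigbase 871 [0.4855 0.3139 0.015 ] [array([0.4857, 0.2935]), array([0.1494, 0.1794]), np.float64(80.7509)]
rib 87 [0.4897 0.3161 0.0891] [array([0.4904, 0.3162]), array([0.0196, 0.0458]), np.float64(78.7802)]
packer 518 [ 0.5675 -0.1102  0.0159] [array([ 0.5633, -0.1019]), array([0.1521, 0.0642]), np.float64(12.1349)]
thin 140 [0.5489 0.1021 0.028 ] [array([0.5495, 0.1023]), array([0.0415, 0.044 ]), np.float64(0.6297)]
dish 550 [0.5589 0.1048 0.0164] [array([0.5611, 0.1083]), array([0.1106, 0.1148]), np.float64(35.0416)]
mat 2440 [ 0.507  -0.3264  0.0044] [array([ 0.5059, -0.3289]), array([0.2348, 0.2568]), np.float64(0.6779)]
[-0.0043 -0.0023  0.003   0.0018 -0.007 ]
```

```bash
cat >> h.py <<'E'
from scipy.spatial.transform import Rotation as Rn
def need(x,y,z,yaw_y=None):
    "shift in tool axes + turn about tool z (deg) so tool y lies along yaw_y (deg, mod 180)"
    s=bot.read_state(); q=s['orientation']; R=Rn.from_quat([q[1],q[2],q[3],q[0]])
    M=R.as_matrix(); d=M.T@(np.array([x,y,z])-s['tcp_pos'])
    cur=np.degrees(np.arctan2(M[1,1],M[0,1])); 
    tilt=M.T@np.cross(M[:,2],[0,0,-1])
    print("t %.2f tcp"%s['clock'],np.round(s['tcp_pos'],4),"yaw_y %.2f"%cur,"w",round(s['gripper_width'],4),"F",np.round(s['force'],1),"q6 %.2f"%s['joint_pos'][5])
    print(" tool shift mm",np.round(d*1e3,1),"tilt fix deg",np.round(np.degrees(tilt),2),end=' ')
    if yaw_y is not None:
        e=(yaw_y-cur+90)%180-90; print("turn tz deg %.2f"%(-e))
    else: print()
E
python3 -m creep '[-0.041,-0.0085,0,0,0,0,0, -0.041,-0.0085,0,0,0,0,0, -0.041,-0.0085,0,0,0,0,0, -0.041,-0.0085,0,0,0,0,0, -0.041,-0.0085,0,0,0,0,0, -0.041,-0.0085,0,0,0,0,0, -0.041,-0.0085,0,0,0,0,0, -0.041,-0.0085,0,0,0,0,0]' 60
python3 -c "
from h import *
need(.490,.317,.23,80.7)"
```

```text
clock: 1.37
tcp_pos: [0.4854, 0.3229, 0.231]
orientation: [-0.0, 0.188, 0.982, 0.001]
force: [0.2, 1.1, -0.8]
gripper_width: 0.0856
t 1.37 tcp [0.4854 0.3229 0.231 ] yaw_y 68.32 w 0.0856 F [ 0.2  1.1 -0.8] q6 0.96
 tool shift mm [-6.4 -3.8  1. ] tilt fix deg [ 0.14 -0.05 -0.  ] turn tz deg -12.38
```

```bash
python3 -m creep '[-0.006,-0.004,0,0,0,-3,0, 0,0,0,0,0,-3,0, 0,0,0,0,0,-3,0, 0,0,0,0,0,-3.4,0, 0,0,0,0,0,0,0, 0,0,0,0,0,0,0, 0,0,0,0,0,0,0, 0,0,0,0,0,0,0]'
python3 - <<'E'
from h import *
need(.490,.317,.23,80.7)
c=bot.calibration("wrist"); p,d=bot.camera("wrist"); cv2.imwrite("pics/w1.png",p); P=cloud(d,c); np.savez("w1.npz",p=p,d=d,**{k:c[k] for k in c})
def rect(n,zl,zh,box=.12,ctr=(.49,.317)):
    m=(P[...,2]>zl)&(P[...,2]<zh)&(d>0)&(np.hypot(P[...,0]-ctr[0],P[...,1]-ctr[1])<box)
    Q=P[m]; r=cv2.minAreaRect(Q[:,:2].astype(np.float32)); print(n,len(Q),np.round(Q.mean(0),4),[np.round(a,4) for a in r])
rect("plate",.058,.066,.09); rect("rib",.084,.096,.05); rect("base",.011,.0165,.12)
E
```

```text
clock: 2.03
tcp_pos: [0.4974, 0.3094, 0.2291]
orientation: [-0.0, 0.084, 0.996, 0.0]
force: [-0.4, -0.6, 0.1]
gripper_width: 0.0851
t 2.03 tcp [0.4974 0.3094 0.2291] yaw_y 80.33 w 0.0851 F [-0.4 -0.6  0.1] q6 0.72
 tool shift mm [ 8.6  6.2 -0.9] tilt fix deg [ 0.02 -0.02 -0.  ] turn tz deg -0.37
plate 4420 [0.484  0.3163 0.0625] [array([0.4903, 0.3154]), array([0.0441, 0.1464]), np.float64(80.719)]
rib 825 [0.4883 0.3157 0.0901] [array([0.4893, 0.3154]), array([0.0177, 0.0452]), np.float64(80.9567)]
base 5522 [0.4746 0.3212 0.0151] [array([0.4944, 0.3508]), array([0.1692, 0.1777]), np.float64(80.3476)]
```

View pics/w1.png

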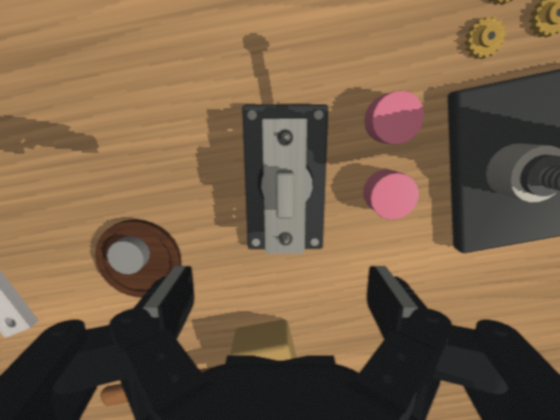

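The wrist view shows the jig centred at about (180,286), pins at (136,285) and (238,286), the rib at (193,286), the thin sample in the dish at (254,128), and pink discs at (117,396) and (195,390).

```bash
python3 - <<'E'
from h import *
z=np.load("w1.npz"); c={k:z[k] for k in("fovy","cx","cy","R","t")}; d=z['d']; P=cloud(d,c)
a=np.radians(-9.28); ex=np.array([np.cos(a),np.sin(a)]); ey=np.array([-ex[1],ex[0]])
L=P[...,:2]-[.490,.3154]; u=L@ex; v=L@ey; Z=P[...,2]
m=(abs(u)<.105)&(abs(v)<.06)&(Z>.011)&(Z<.017)&(d>0)
print("base u",np.percentile(u[m],[.2,1,99,99.8]),"v",np.percentile(v[m],[.2,1,99,99.8]))
for s in(-1,1):
    m=(np.hypot(u-.055*s,v)<.012)&(Z>.065)&(Z<.08)&(d>0); print("pin",s,m.sum(),u[m].mean(),v[m].mean(),Z[m].max())
m=(abs(u)<.04)&(abs(v)>.0235)&(abs(v)<.034)&(Z>.045)&(Z<.06)&(d>0); r=cv2.minEnclosingCircle(np.stack([u[m],v[m]],1).astype(np.float32)); print("thick",m.sum(),r)
for i in(-1,1):
  k=m&(np.sign(v)==i); print(i,u[k].min(),u[k].max(),abs(v[k]).max())
m=(np.hypot(P[...,0]-.55,P[...,1]-.103)<.035)&(Z>.024)&(Z<.032)&(d>0); print("thin",m.sum(),cv2.minEnclosingCircle(P[m][:,:2].astype(np.float32)),Z[m].mean())
m=(np.hypot(P[...,0]-.56,P[...,1]-.107)<.07)&(Z>.0105)&(Z<.0145)&(d>0); print("dish",m.sum(),cv2.minEnclosingCircle(P[m][:,:2].astype(np.float32)),Z[m].mean())
m=(P[...,0]>.5)&(P[...,1]>.04)&(P[...,1]<.18)&(P[...,0]<.63)&(Z<.02)&(Z>.0105)
E
```

```text
base u [-0.0906488  -0.09021221  0.08479252  0.08671319] v [-0.0483879  -0.04782191  0.05060241  0.05121682]
pin -1 50 -0.055811163619313826 0.0012601424258879054 0.0740600654198462
pin 1 39 0.05272557163475955 0.001022282822995931 0.07427373554430133
thick 152 ((-0.0036162100732326508, 0.0024527888745069504), 0.027785571292042732)
-1 -0.013022552749158743 0.003068199226134371 0.024992055003635286
1 -0.0205647781969357 0.014010255150814326 0.03006598945251575
thin 974 ((0.5491604804992676, 0.10059607028961182), 0.023765036836266518) 0.02827554506578705
dish 1393 ((0.5618994235992432, 0.105511873960495), 0.05653524026274681) 0.013077186036807652
```

```bash
python3 -m creep '[0.009,0.005,0.010,0,0,0,0, 0,0,0.025,0,0,0,0, 0,0,0.03,0,0,0,0, 0,0,0.03,0,0,0,0, 0,0,0,0,0,0,0, 0,0,0,0,0,0,0, 0,0,0,0,0,0,0, 0,0,0,0,0,0,0]'
python3 -c "
from h import *
need(.490,.3154,.068,80.7)"
```

```text
clock: 2.75
tcp_pos: [0.4891, 0.3182, 0.1361]
orientation: [0.002, 0.086, 0.996, 0.002]
force: [-0.5, -0.0, -0.5]
gripper_width: 0.0853
t 2.75 tcp [0.4891 0.3182 0.1361] yaw_y 80.16 w 0.0853 F [-0.5 -0.  -0.5] q6 0.75
 tool shift mm [-1.  -2.9 68.1] tilt fix deg [0.27 0.24 0.  ] turn tz deg -0.54
```

```bash
python3 -m creep '[-0.001,-0.003,0.015,0.25,0.2,-0.5,0, 0,0,0.02,0,0,0,0, 0,0,0.02,0,0,0,0, 0,0,0.01,0,0,0,0, 0,0,0.003,0,0,0,0, 0,0,0,0,0,0,0, 0,0,0,0,0,0,0, 0,0,0,0,0,0,0]'
python3 -c "
from h import *
need(.490,.3154,.068,80.7)"
```

```text
clock: 3.42
tcp_pos: [0.4943, 0.3166, 0.0721]
orientation: [0.005, 0.08, 0.997, 0.003]
force: [0.2, -0.0, 0.4]
gripper_width: 0.085
t 3.42 tcp [0.4943 0.3166 0.0721] yaw_y 80.77 w 0.085 F [ 0.2 -0.   0.4] q6 0.73
 tool shift mm [ 4.1 -1.9  4.1] tilt fix deg [0.44 0.55 0.  ] turn tz deg 0.07
```

```bash
python3 -m creep '[0.003,-0.002,0.004,0.4,0.5,0,0, 0,0,0,0,0,0,1, 0,0,0,0,0,0,1, 0,0,0,0,0,0,1, 0,0,0,0,0,0,1, 0,0,0,0,0,0,1, 0,0,0,0,0,0,1, 0,0,0,0,0,0,1]' 60
python3 -c "
from h import *
need(.490,.3154,.068,80.7)"
```

```text
clock: 4.08
tcp_pos: [0.492, 0.3158, 0.0711]
orientation: [0.002, 0.08, 0.997, 0.001]
force: [0.1, 0.7, -2.0]
gripper_width: 0.0167
t 4.08 tcp [0.492  0.3158 0.0711] yaw_y 80.78 w 0.0167 F [ 0.1  0.7 -2. ] q6 0.73
 tool shift mm [ 1.9 -0.7  3.1] tilt fix deg [ 0.15  0.19 -0.  ] turn tz deg 0.08
```

```bash
python3 -m creep '[0,0,-0.01,0,0,0,1, 0,0,-0.015,0,0,0,1, 0,0,-0.02,0,0,0,1, 0,0,-0.02,0,0,0,1, 0,0,-0.02,0,0,0,1, 0,0,-0.02,0,0,0,1, 0,0,-0.02,0,0,0,1, 0,0,0,0,0,0,1]'
python3 -c "
from h import *
need(.506,-.385,.18,90)
c=bot.calibration('wrist');p,d=bot.camera('wrist');cv2.imwrite('pics/w2.png',p); np.savez('w2.npz',p=p,d=d,**c)
"
```

```text
clock: 4.75
tcp_pos: [0.4886, 0.3139, 0.1994]
orientation: [-0.003, 0.08, 0.997, -0.002]
force: [0.1, 0.3, -3.6]
gripper_width: 0.0169
t 4.75 tcp [0.4886 0.3139 0.1994] yaw_y 80.78 w 0.0169 F [ 0.1  0.3 -3.6] q6 0.73
 tool shift mm [-129.3 -686.9   21.8] tilt fix deg [-0.26 -0.3  -0.  ] turn tz deg -9.22
```

View pics/w2.png

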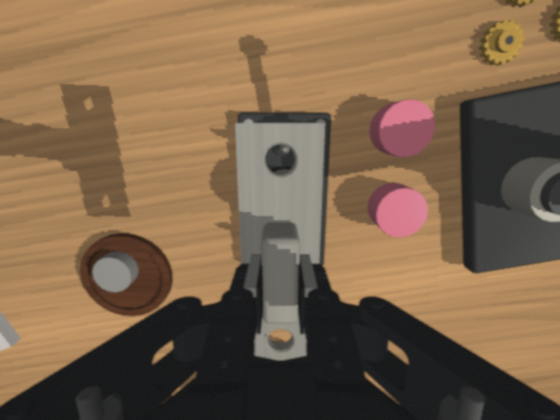

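Plate held by the rib (rib at (275,282)), clear of the pins.

```bash
python3 -m creep '[-0.004,-0.02,0,0,0,0,1, -0.0074,-0.039,0,0,0,0,1, -0.0074,-0.039,0,0,0,0,1, -0.0074,-0.039,0,0,0,0,1, -0.0074,-0.039,0,0,0,0,1, -0.0074,-0.039,0,0,0,0,1, -0.0074,-0.039,0,0,0,0,1, -0.0074,-0.039,0,0,0,0,1]'
python3 -m creep '[-0.0074,-0.039,0,0,0,0,1, -0.0074,-0.039,0,0,0,0,1, -0.0074,-0.039,0,0,0,0,1, -0.0074,-0.039,0,0,0,0,1, -0.0074,-0.039,0,0,0,0,1, -0.0074,-0.039,0,0,0,0,1, -0.0074,-0.035,0,0,0,0,1, -0.0074,-0.02,0,0,0,0,1]'
python3 -c "
from h import *
need(.506,-.385,.12,90)
c=bot.calibration('wrist');p,d=bot.camera('wrist');cv2.imwrite('pics/w3.png',p); np.savez('w3.npz',p=p,d=d,**c)
"
```

```text
clock: 5.47
tcp_pos: [0.4927, 0.0108, 0.1837]
orientation: [-0.011, 0.074, 0.997, -0.004]
force: [1.9, 0.1, -4.5]
gripper_width: 0.0167
clock: 6.13
tcp_pos: [0.5003, -0.3004, 0.1702]
orientation: [-0.019, 0.075, 0.997, -0.002]
force: [0.1, 0.2, -4.3]
gripper_width: 0.0168
t 6.13 tcp [ 0.5003 -0.3004  0.1702] yaw_y 81.38 w 0.0168 F [ 0.1  0.2 -4.3] q6 -0.38
 tool shift mm [-20.2 -82.4  50.1] tilt fix deg [-0.42 -2.12 -0.  ] turn tz deg -8.62
```

View pics/w3.png

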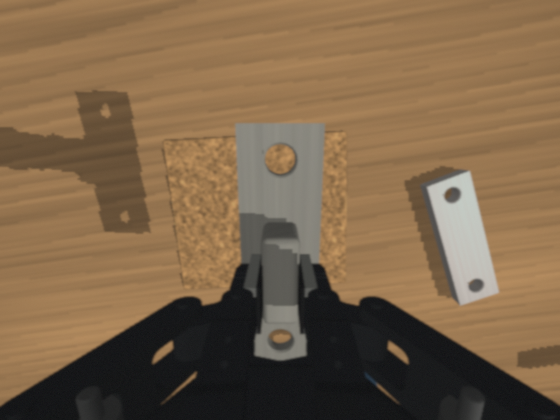

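The mat's corners are about (141,163), (131,346) and (290,183); the plate hangs over its middle. The packer is at (235,460), holes at (195,452) and (285,476).

```bash
python3 -c "
from h import *
z=np.load('w3.npz'); c={k:z[k] for k in('fovy','cx','cy','R','t')}
for q in [(141,163),(131,346),(290,183)]: print(px2z(*q,.004,c))
for q in [(195,452),(285,476)]: print(px2z(*q,.016,c))
"
```

```text
[ 0.4169151  -0.41137918  0.004     ]
[ 0.43533365 -0.22450113  0.004     ]
[ 0.58550103 -0.43031192  0.004     ]
[ 0.51474631 -0.12539869  0.016     ]
[ 0.62150136 -0.09969067  0.016     ]
```

```bash
python3 -m creep '[-0.002,-0.015,0,-0.4,-2,0,1, -0.002,-0.03,0,0,0,0,1, -0.002,-0.03,0,0,0,0,1, -0.002,-0.01,0.01,0,0,0,1, 0,0,0.02,0,0,0,1, 0,0,0.02,0,0,0,1, 0,0,0.02,0,0,0,1, 0,0,0,0,0,0,1]'
python3 -c "
from h import *
need(.5047,-.3821,.024,82)"
```

```text
clock: 6.85
tcp_pos: [0.4897, -0.3918, 0.0796]
orientation: [-0.008, 0.079, 0.997, 0.005]
force: [-0.5, 1.2, -6.0]
gripper_width: 0.0164
t 6.85 tcp [ 0.4897 -0.3918  0.0796] yaw_y 80.96 w 0.0164 F [-0.5  1.2 -6. ] q6 -0.52
 tool shift mm [-14.3  11.5  55.4] tilt fix deg [ 0.47 -0.96 -0.  ] turn tz deg -1.04
```

```bash
python3 -m creep '[-0.007,0.006,0.01,0.4,-0.9,-1,1, -0.007,0.006,0.01,0,0,0,1, 0,0,0.01,0,0,0,1, 0,0,0.008,0,0,0,1, 0,0,0.005,0,0,0,1, 0,0,0.003,0,0,0,1, 0,0,0,0,0,0,1, 0,0,0,0,0,0,1]'
python3 -c "
from h import *
need(.5047,-.3821,.024,82)"
```

```text
clock: 7.52
tcp_pos: [0.5042, -0.3789, 0.0277]
orientation: [-0.003, 0.07, 0.998, 0.003]
force: [-0.1, 0.1, -3.7]
gripper_width: 0.0166
t 7.52 tcp [ 0.5042 -0.3789  0.0277] yaw_y 81.98 w 0.0166 F [-0.1  0.1 -3.7] q6 -0.50
 tool shift mm [-0.9 -3.2  3.6] tilt fix deg [ 0.26 -0.41 -0.  ] turn tz deg -0.02
```

```bash
python3 -m creep '[0,-0.003,0.003,0.3,-0.4,0,1, 0,0,0.002,0,0,0,1, 0,0,0.002,0,0,0,1, 0,0,0,0,0,0,1, 0,0,0,0,0,0,1, 0,0,0,0,0,0,1, 0,0,0,0,0,0,1, 0,0,0,0,0,0,1]'
python3 -c "
from h import *
need(.5047,-.3821,.024,82)"
```

```text
clock: 8.18
tcp_pos: [0.5043, -0.3836, 0.0225]
orientation: [0.002, 0.071, 0.998, -0.002]
force: [0.2, 0.2, -4.0]
gripper_width: 0.0165
t 8.18 tcp [ 0.5043 -0.3836  0.0225] yaw_y 81.91 w 0.0165 F [ 0.2  0.2 -4. ] q6 -0.51
 tool shift mm [-0.2  1.5 -1.5] tilt fix deg [-0.18  0.21 -0.  ] turn tz deg -0.09
```

```bash
python3 -m creep '[0,0,0.0015,0,0,0,1, 0,0,0.001,0,0,0,1, 0,0,0,0,0,0,1, 0,0,0,0,0,0,0.5, 0,0,0,0,0,0,0, 0,0,0,0,0,0,0, 0,0,-0.01,0,0,0,0, 0,0,-0.03,0,0,0,0]'
python3 -m creep '[0,0.02,-0.03,0,0,0,0, 0,0.038,-0.02,0,0,0,0, 0,0.04,-0.02,0,0,0,0, 0,0.04,-0.02,0,0,0,0, 0.003,0.04,-0.01,0,0,0,0, 0.003,0.04,0,0,0,0,0, 0.003,0.04,0,0,0,0,0, 0.003,0.04,0,0,0,0,0]'
python3 -c "
from h import *
need(.489,.316,.2,80.7)"
```

```text
clock: 8.85
tcp_pos: [0.5029, -0.3824, 0.0581]
orientation: [-0.0, 0.071, 0.998, -0.001]
force: [0.1, -1.1, 0.1]
gripper_width: 0.0758
clock: 9.52
tcp_pos: [0.5353, -0.0899, 0.1722]
orientation: [0.009, 0.076, 0.997, -0.003]
force: [1.0, 0.3, -0.0]
gripper_width: 0.0853
t 9.52 tcp [ 0.5353 -0.0899  0.1722] yaw_y 81.23 w 0.0853 F [ 1.   0.3 -0. ] q6 -0.01
 tool shift mm [107.1 393.9 -31.9] tilt fix deg [-0.32  1.02  0.  ] turn tz deg 0.53
```

```bash
python3 -m creep '[0.009,0.038,-0.005,-0.3,1,0,0, 0.01,0.039,-0.005,0,0,0,0, 0.01,0.039,-0.005,0,0,0,0, 0.01,0.039,-0.005,0,0,0,0, 0.01,0.039,-0.005,0,0,0,0, 0.01,0.039,-0.005,0,0,0,0, 0.01,0.039,0,0,0,0,0, 0.01,0.039,0,0,0,0,0]'
python3 -c "
from h import *
need(.489,.316,.2,80.7)"
```

```text
clock: 10.18
tcp_pos: [0.5022, 0.239, 0.2128]
orientation: [0.006, 0.077, 0.997, 0.002]
force: [1.4, -0.4, 0.0]
gripper_width: 0.0854
t 10.18 tcp [0.5022 0.239  0.2128] yaw_y 81.21 w 0.0854 F [ 1.4 -0.4  0. ] q6 0.60
 tool shift mm [24.9 74.  12.9] tilt fix deg [ 0.27  0.71 -0.  ] turn tz deg 0.51
```

```bash
python3 -m creep '[0.008,0.03,0,0.3,0.7,0.5,0, 0.008,0.025,0,0,0,0,0, 0.003,0.006,0,0,0,0,0, 0,0,0,0,0,0,0, 0,0,0,0,0,0,0, 0,0,0,0,0,0,0, 0,0,0,0,0,0,0, 0,0,0,0,0,0,0]'
cat > see.py <<'E'
from h import *
import sys
def circ(P,d,ctr,r,zl,zh):
    Z=P[...,2]; m=(np.hypot(P[...,0]-ctr[0],P[...,1]-ctr[1])<r)&(Z>zl)&(Z<zh)&(d>0)
    Q=P[m]; (x,y),R=cv2.minEnclosingCircle(Q[:,:2].astype(np.float32)); print("circ n",m.sum(),np.round([x,y,R],4),"mean",np.round(Q.mean(0),4))
def snap(n):
    c=bot.calibration('wrist');p,d=bot.camera('wrist');cv2.imwrite(f'pics/{n}.png',p); np.savez(n+'.npz',p=p,d=d,**c); return cloud(d,c),d,p,c
E
python3 -c "
from see import *
need(.489,.316,.03,80.7)
P,d,p,c=snap('w4')
circ(P,d,(.489,.317),.04,.048,.059)
Z=P[...,2]
ctr=np.array([.489,.3165])
a=np.radians(-9.28); ex=np.array([np.cos(a),np.sin(a)]); ey=np.array([-ex[1],ex[0]])
L=P[...,:2]-ctr; u=L@ex; v=L@ey
for s in(-1,1):
    m=(np.hypot(u-.055*s,v)<.015)&(Z>.05)&(Z<.08)&(d>0); print('pin',s,m.sum(),u[m].mean(),v[m].mean(),Z[m].max())
m=(abs(u)<.105)&(abs(v)<.065)&(Z>.011)&(Z<.017)&(d>0)
print('base u',np.percentile(u[m],[.2,1,99,99.8]),'v',np.percentile(v[m],[.2,1,99,99.8]))
"
```

```text
clock: 10.85
tcp_pos: [0.4907, 0.3099, 0.2185]
orientation: [0.002, 0.078, 0.997, 0.002]
force: [0.7, -0.2, 0.7]
gripper_width: 0.0854
t 10.85 tcp [0.4907 0.3099 0.2185] yaw_y 81.06 w 0.0854 F [ 0.7 -0.2  0.7] q6 0.72
 tool shift mm [  3.5   5.  188.5] tilt fix deg [0.23 0.26 0.  ] turn tz deg 0.36
circ n 2092 [0.4869 0.3187 0.0281] mean [0.4857 0.3188 0.0544]
pin -1 69 -0.05513238099160386 0.00028141887279533283 0.07510661772059876
pin 1 87 0.052847064159889864 0.000101809513605822 0.074180053279411
base u [-0.08912619 -0.08855443  0.08717399  0.08898252] v [-0.04924346 -0.04847708  0.0492634   0.05023405]
```

View pics/w4.png

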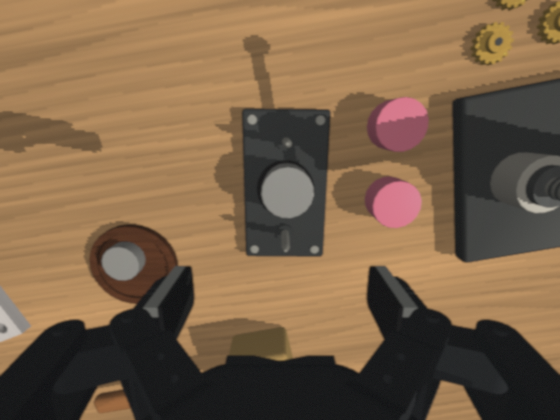

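The bare thick sample is at (191,288) and the pins are at (143,287) and (240,286).

```bash
python3 -m creep '[0.004,0.007,0.02,0.2,0.2,0.3,0, 0,0,0.03,0,0,0,0, 0,0,0.03,0,0,0,0, 0,0,0.03,0,0,0,0, 0,0,0.015,0,0,0,0, 0,0,0,0,0,0,0, 0,0,0,0,0,0,0, 0,0,0,0,0,0,0]'
python3 -c "
from h import *
need(.487,.3187,.034,80.7)"
```

```text
clock: 11.57
tcp_pos: [0.4912, 0.312, 0.0923]
orientation: [0.003, 0.085, 0.996, 0.002]
force: [0.0, -0.9, 1.4]
gripper_width: 0.0854
t 11.57 tcp [0.4912 0.312  0.0923] yaw_y 80.20 w 0.0854 F [ 0.  -0.9  1.4] q6 0.74
 tool shift mm [ 5.6  5.6 58.3] tilt fix deg [ 0.21  0.32 -0.  ] turn tz deg -0.50
```

```bash
python3 -m creep '[0.006,0.006,0.005,0.2,0.3,-0.5,0, 0,0,0.015,0,0,0,0, 0,0,0.015,0,0,0,0, 0,0,0.015,0,0,0,0, 0,0,0.008,0,0,0,0, 0,0,0,0,0,0,0, 0,0,0,0,0,0,0, 0,0,0,0,0,0,0]'
python3 -c "
from h import *
need(.487,.3187,.034,80.7)"
```

```text
clock: 12.23
tcp_pos: [0.4901, 0.3244, 0.0425]
orientation: [0.005, 0.08, 0.997, 0.005]
force: [-0.3, 0.3, -0.4]
gripper_width: 0.0852
t 12.23 tcp [0.4901 0.3244 0.0425] yaw_y 80.83 w 0.0852 F [-0.3  0.3 -0.4] q6 0.74
 tool shift mm [ 2.2 -6.2  8.4] tilt fix deg [0.58 0.56 0.  ] turn tz deg 0.13
```

```bash
python3 -m creep '[0.002,-0.006,0.004,0.5,0.5,0,0, 0,0,0.004,0,0,0,0.2, 0,0,0,0,0,0,0.4, 0,0,0,0,0,0,1, 0,0,0,0,0,0,1, 0,0,0,0,0,0,1, 0,0,0,0,0,0,1, 0,0,0,0,0,0,1]' 60
python3 -c "
from h import *
need(.487,.3187,.034,80.7)"
```

```text
clock: 12.9
tcp_pos: [0.4882, 0.3189, 0.0373]
orientation: [0.002, 0.08, 0.997, 0.002]
force: [-0.2, -0.7, 0.6]
gripper_width: 0.0538
t 12.90 tcp [0.4882 0.3189 0.0373] yaw_y 80.81 w 0.0538 F [-0.2 -0.7  0.6] q6 0.74
 tool shift mm [ 1.2 -0.5  3.3] tilt fix deg [ 0.19  0.19 -0.  ] turn tz deg 0.11
```

```bash
python3 -m creep '[0,0,-0.01,0,0,0,1, 0,0,-0.02,0,0,0,1, 0,0,-0.02,0,0,0,1, 0,0,-0.03,0,0,0,1, 0,0,-0.03,0,0,0,1, -0.004,-0.015,-0.03,0,0,0,1, -0.007,-0.03,-0.01,0,0,0,1, -0.0074,-0.038,0,0,0,0,1]'
python3 -c "
from h import *
need(.516,-.2727,.18,84)"
```

```text
clock: 13.57
tcp_pos: [0.4902, 0.2355, 0.1946]
orientation: [-0.001, 0.077, 0.997, 0.0]
force: [1.2, -0.4, -2.0]
gripper_width: 0.0537
t 13.57 tcp [0.4902 0.2355 0.1946] yaw_y 81.22 w 0.0537 F [ 1.2 -0.4 -2. ] q6 0.60
 tool shift mm [-103.  -498.3   14.4] tilt fix deg [ 0.01 -0.06  0.  ] turn tz deg -2.78
```

```bash
python3 -m creep '[-0.008,-0.038,0,0,0,0,1, -0.008,-0.039,0,0,0.2,0,1, -0.008,-0.039,0,0,0.2,0,1, -0.008,-0.039,0,0,-0.2,0,1, -0.008,-0.039,0,0,-0.2,0,1, -0.008,-0.039,0,0,-0.2,0,1, -0.008,-0.039,0,0,-0.2,0,1, -0.008,-0.039,0,0,-0.2,0,1]'
python3 -c "
from h import *
need(.516,-.2727,.1,84)"
```

```text
clock: 14.23
tcp_pos: [0.505, -0.0938, 0.2032]
orientation: [0.01, 0.073, 0.997, 0.001]
force: [1.3, 0.6, -2.2]
gripper_width: 0.0533
t 14.23 tcp [ 0.505  -0.0938  0.2032] yaw_y 81.57 w 0.0533 F [ 1.3  0.6 -2.2] q6 -0.04
 tool shift mm [ -35.1 -175.7  103.3] tilt fix deg [0.19 1.1  0.  ] turn tz deg -2.43
```

```bash
python3 -m creep '[-0.008,-0.038,0,0.2,1,0,1, -0.008,-0.038,0.01,0,0,0,1, -0.008,-0.038,0.02,0,0,0,1, -0.006,-0.03,0.02,0,0,0,1, -0.002,-0.01,0.02,0,0,0,1, 0,0,0.015,0,0,0,1, 0,0,0.005,0,0,0,1, 0,0,0,0,0,0,1]'
python3 -c "
from h import *
need(.516,-.2727,.024,82)"
```

```text
clock: 14.9
tcp_pos: [0.5119, -0.2657, 0.1175]
orientation: [0.004, 0.079, 0.997, -0.002]
force: [0.2, -0.1, -2.2]
gripper_width: 0.0542
t 14.90 tcp [ 0.5119 -0.2657  0.1175] yaw_y 80.98 w 0.0542 F [ 0.2 -0.1 -2.2] q6 -0.32
 tool shift mm [-4.4 -6.  93.5] tilt fix deg [-0.17  0.45  0.  ] turn tz deg -1.02
```

```bash
python3 -m creep '[-0.004,-0.006,0.01,-0.1,0.4,0,1, 0,0,0.02,0,0,0,1, 0,0,0.02,0,0,0,1, 0,0,0.015,0,0,0,1, 0,0,0.008,0,0,0,1, 0,0,0.003,0,0,0,1, 0,0,0,0,0,0,1, 0,0,0,0,0,0,1]'
python3 -c "
from h import *
need(.516,-.2727,.0233,82)"
```

```text
clock: 15.57
tcp_pos: [0.5207, -0.2721, 0.0457]
orientation: [0.004, 0.075, 0.997, -0.002]
force: [0.4, 0.3, -1.1]
gripper_width: 0.0541
t 15.57 tcp [ 0.5207 -0.2721  0.0457] yaw_y 81.34 w 0.0541 F [ 0.4  0.3 -1.1] q6 -0.33
 tool shift mm [ 4.8 -1.2 22.3] tilt fix deg [-0.23  0.52  0.  ] turn tz deg -0.66
```

```bash
python3 -m creep '[0.002,-0.001,0.007,-0.2,0.5,0,1, 0,0,0.006,0,0,0,1, 0,0,0.004,0,0,0,1, 0,0,0.002,0,0,0,1, 0,0,0,0,0,0,1, 0,0,0,0,0,0,1, 0,0,0,0,0,0,1, 0,0,0,0,0,0,1]'
python3 -c "
from h import *
need(.516,-.2727,.0233,82)"
```

```text
clock: 16.23
tcp_pos: [0.5201, -0.2737, 0.0281]
orientation: [0.002, 0.075, 0.997, -0.001]
force: [0.0, 0.7, -2.8]
gripper_width: 0.0535
t 16.23 tcp [ 0.5201 -0.2737  0.0281] yaw_y 81.36 w 0.0535 F [ 0.   0.7 -2.8] q6 -0.33
 tool shift mm [4.3 0.4 4.8] tilt fix deg [-0.09  0.22 -0.  ] turn tz deg -0.64
```

```bash
python3 -m creep '[0,0,0.003,0,0,0,1, 0,0,0.002,0,0.2,0,1, 0,0,0.0015,0,0,0,1, 0,0,0,0,0,0,1, 0,0,0,0,0,0,1, 0,0,0,0,0,0,1, 0,0,0,0,0,0,1, 0,0,0,0,0,0,1]'
python3 -c "
from h import *
need(.516,-.2727,.0233,82)"
```

```text
clock: 16.9
tcp_pos: [0.5209, -0.2742, 0.0234]
orientation: [0.001, 0.075, 0.997, -0.001]
force: [-0.5, 0.9, 0.4]
gripper_width: 0.054
t 16.90 tcp [ 0.5209 -0.2742  0.0234] yaw_y 81.36 w 0.054 F [-0.5  0.9  0.4] q6 -0.33
 tool shift mm [5.  0.7 0.1] tilt fix deg [-0.15  0.14 -0.  ] turn tz deg -0.64
```

```bash
python3 -m creep '[0,0,0,0,0,0,0.6, 0,0,0,0,0,0,0.4, 0,0,0,0,0,0,0, 0,0,0,0,0,0,0, 0,0,-0.015,0,0,0,0, 0,0,-0.03,0,0,0,0, 0,0,-0.04,0,0,0,0, 0,0,-0.04,0,0,0,0]'
python3 -m creep '[0,0.02,-0.03,0,0,0,0, 0.003,0.038,-0.01,0,0,0,0, 0.004,0.04,0,0,0,0,0, 0.004,0.04,0,0,0,0,0, 0.004,0.04,0,0,0,0,0, 0.003,0.04,0,0,0,0,0, 0.003,0.04,0,0,0,0,0, 0.003,0.04,0,0,0,0,0]'
python3 -c "
from see import *
need(.549,.1005,.2,81)
"
```

```text
clock: 17.57
tcp_pos: [0.5167, -0.2717, 0.1424]
orientation: [-0.006, 0.075, 0.997, 0.002]
force: [0.7, 0.1, 0.3]
gripper_width: 0.0857
clock: 18.23
tcp_pos: [0.5428, 0.0291, 0.1977]
orientation: [0.004, 0.082, 0.997, -0.001]
force: [1.0, -1.3, -0.7]
gripper_width: 0.0852
t 18.23 tcp [0.5428 0.0291 0.1977] yaw_y 80.63 w 0.0852 F [ 1.  -1.3 -0.7] q6 0.22
 tool shift mm [ 5.5 71.5 -2.5] tilt fix deg [-0.08  0.51 -0.  ] turn tz deg -0.37
```

```bash
python3 -m creep '[0.003,0.03,0,0,0.5,0,0, 0.002,0.028,0,0,0,0,0, 0,0.01,0,0,0,0,0, 0,0,0,0,0,0,0, 0,0,0,0,0,0,0, 0,0,0,0,0,0,0, 0,0,0,0,0,0,0, 0,0,0,0,0,0,0]'
python3 -c "
from see import *
need(.549,.1005,.07,81)
P,d,p,c=snap('w5')
circ(P,d,(.549,.1005),.033,.024,.032)
circ(P,d,(.562,.1055),.07,.0105,.0145)
"
```

```text
clock: 18.9
tcp_pos: [0.5487, 0.1048, 0.1986]
orientation: [0.001, 0.079, 0.997, -0.0]
force: [0.4, -0.0, 0.1]
gripper_width: 0.0857
t 18.90 tcp [0.5487 0.1048 0.1986] yaw_y 80.99 w 0.0857 F [ 0.4 -0.   0.1] q6 0.35
 tool shift mm [ -0.7  -4.1 128.6] tilt fix deg [-0.02  0.13 -0.  ] turn tz deg -0.01
circ n 1337 [0.5485 0.1002 0.0229] mean [0.548  0.1003 0.0284]
circ n 2215 [0.5613 0.1045 0.0561] mean [0.5586 0.1056 0.0132]
```

View pics/w5.png

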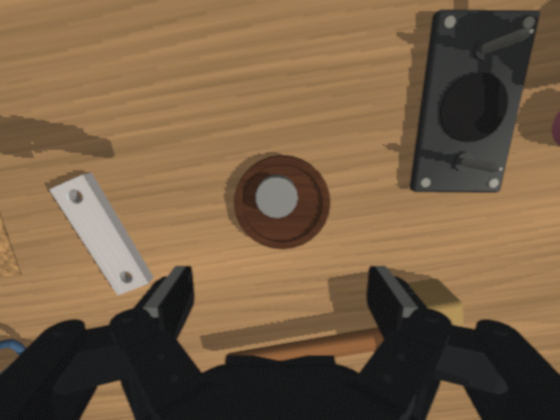

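The thin sample is at (198,276) in the dish at (201,282); the jig's empty pad is at (107,473) and the packer at (234,101).

```bash
python3 -m creep '[0,-0.004,0.02,0,0.1,0,0, 0,0,0.03,0,0,0,0, 0,0,0.03,0,0,0,0, 0,0,0.03,0,0,0,0.1, 0,0,0.01,0,0,0,0.15, 0,0,0,0,0,0,0.15, 0,0,0,0,0,0,0.15, 0,0,0,0,0,0,0.15]'
python3 -c "
from h import *
need(.5485,.1002,.011,81)"
```

```text
clock: 19.62
tcp_pos: [0.5502, 0.0945, 0.0789]
orientation: [0.003, 0.083, 0.997, 0.0]
force: [0.3, -0.1, 0.6]
gripper_width: 0.0729
t 19.62 tcp [0.5502 0.0945 0.0789] yaw_y 80.46 w 0.0729 F [ 0.3 -0.1  0.6] q6 0.34
 tool shift mm [ 3.1  5.3 67.9] tilt fix deg [0.07 0.39 0.  ] turn tz deg -0.54
```

```bash
python3 -m creep '[0.003,0.005,0.01,0,0.4,0,0.15, 0,0,0.015,0,0,0,0.15, 0,0,0.015,0,0,0,0.15, 0,0,0.01,0,0,0,0.15, 0,0,0.005,0,0,0,0.15, 0,0,0,0,0,0,0.15, 0,0,0,0,0,0,0.15, 0,0,0,0,0,0,0.15]'
python3 -c "
from h import *
need(.5485,.1002,.011,81)"
```

```text
clock: 20.28
tcp_pos: [0.5533, 0.1027, 0.0296]
orientation: [0.006, 0.083, 0.997, 0.003]
force: [-0.3, -0.3, 0.3]
gripper_width: 0.0725
t 20.28 tcp [0.5533 0.1027 0.0296] yaw_y 80.47 w 0.0725 F [-0.3 -0.3  0.3] q6 0.35
 tool shift mm [ 4.5 -3.4 18.6] tilt fix deg [0.36 0.62 0.  ] turn tz deg -0.53
```

```bash
python3 -m creep '[0.003,-0.003,0.006,0.3,0.6,0,0.15, 0.001,0,0.005,0,0,0,0.15, 0,0,0.004,0,0,0,0.15, 0,0,0.002,0,0,0,0.15, 0,0,0,0,0,0,0.15, 0,0,0,0,0,0,0.15, 0,0,0,0,0,0,0.15, 0,0,0,0,0,0,0.15]'
python3 -c "
from h import *
need(.5485,.1002,.011,81)"
```

```text
clock: 20.95
tcp_pos: [0.5494, 0.1003, 0.0127]
orientation: [0.001, 0.083, 0.997, 0.001]
force: [-0.3, 0.2, -0.0]
gripper_width: 0.0727
t 20.95 tcp [0.5494 0.1003 0.0127] yaw_y 80.45 w 0.0727 F [-0.3  0.2 -0. ] q6 0.35
 tool shift mm [ 0.9 -0.3  1.6] tilt fix deg [0.08 0.09 0.  ] turn tz deg -0.55
```

```bash
python3 -m creep '[0,0,0.002,0,0,0,0.4, 0,0,0,0,0,0,1, 0,0,0,0,0,0,1, 0,0,0,0,0,0,1, 0,0,0,0,0,0,1, 0,0,0,0,0,0,1, 0,0,-0.001,0,0,0,1, 0,0,-0.004,0,0,0,1]' 60
python3 -c "
from h import *
need(.488,.3168,.15,81)"
```

```text
clock: 21.62
tcp_pos: [0.5492, 0.1002, 0.0156]
orientation: [0.001, 0.083, 0.997, 0.001]
force: [-0.3, -0.4, -1.8]
gripper_width: 0.0436
t 21.62 tcp [0.5492 0.1002 0.0156] yaw_y 80.45 w 0.0436 F [-0.3 -0.4 -1.8] q6 0.35
 tool shift mm [  96.2  203.6 -134.3] tilt fix deg [ 0.07  0.07 -0.  ] turn tz deg -0.55
```

```bash
python3 -m creep '[0,0,-0.01,0,0,0,1, 0,0,-0.02,0,0,0,1, 0,0,-0.03,0,0,0,1, 0,0,-0.03,0,0,0,1, 0.005,0.01,-0.03,0,0,0,1, 0.01,0.025,-0.01,0,0,0,1, 0.014,0.03,0,0,0,0,1, 0.014,0.03,0,0,0,0,1]'
python3 -m creep '[0.014,0.03,0,0,0,0,1, 0.014,0.03,0,0,0,0,1, 0.014,0.03,0,0,0,0,1, 0.007,0.015,0,0,0,0,1, 0,0,0,0,0,0,1, 0,0,0,0,0,0,1, 0,0,0,0,0,0,1, 0,0,0,0,0,0,1]'
python3 -c "
from see import *
need(.488,.3168,.08,81)
snap('w6')"
```

```text
clock: 22.28
tcp_pos: [0.5223, 0.1989, 0.1581]
orientation: [0.002, 0.087, 0.996, 0.001]
force: [0.1, -0.7, -2.1]
gripper_width: 0.0437
clock: 22.95
tcp_pos: [0.4891, 0.3207, 0.1666]
orientation: [0.005, 0.085, 0.996, 0.003]
force: [-0.8, -0.6, -0.7]
gripper_width: 0.0437
t 22.95 tcp [0.4891 0.3207 0.1666] yaw_y 80.24 w 0.0437 F [-0.8 -0.6 -0.7] q6 0.75
 tool shift mm [ 1.2 -4.7 86.5] tilt fix deg [ 0.44  0.5  -0.  ] turn tz deg -0.76
```

View pics/w6.png

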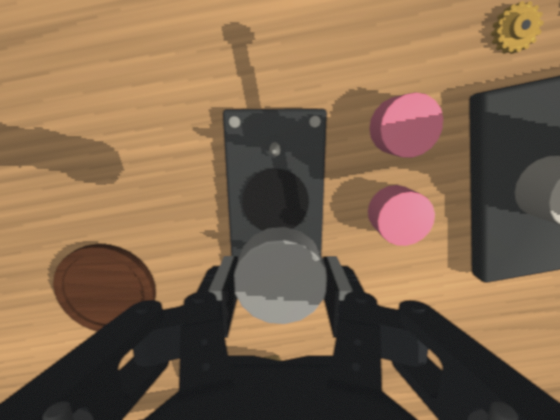

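Thin sample held level between the pads, at (272,281) just in front of the jig's pad at (196,274).

```bash
python3 -m creep '[0.001,-0.005,0.01,0.4,0.5,-0.5,1, 0,0,0.02,0,0,0,1, 0,0,0.02,0,0,0,1, 0,0,0.015,0,0,0,1, 0,0,0.008,0,0,0,1, 0,0,0,0,0,0,1, 0,0,0,0,0,0,1, 0,0,0,0,0,0,1]'
python3 -c "
from h import *
need(.488,.3168,.022,81)"
```

```text
clock: 23.67
tcp_pos: [0.489, 0.3077, 0.0889]
orientation: [-0.001, 0.084, 0.996, -0.001]
force: [0.2, 0.5, -1.1]
gripper_width: 0.044
t 23.67 tcp [0.489  0.3077 0.0889] yaw_y 80.37 w 0.044 F [ 0.2  0.5 -1.1] q6 0.73
 tool shift mm [ 2.3  9.  66.9] tilt fix deg [-0.13 -0.14 -0.  ] turn tz deg -0.63
```

```bash
python3 -m creep '[0.002,0.005,0.01,0,0,-0.6,1, 0,0.003,0.015,0,0,0,1, 0,0,0.015,0,0,0,1, 0,0,0.01,0,0,0,1, 0,0,0.004,0,0,0,1, 0,0,0,0,0,0,1, 0,0,0,0,0,0,1, 0,0,0,0,0,0,1]'
python3 -c "
from h import *
need(.488,.3168,.022,81)"
```

```text
clock: 24.33
tcp_pos: [0.4905, 0.319, 0.0361]
orientation: [0.002, 0.077, 0.997, 0.001]
force: [0.8, 0.9, -1.2]
gripper_width: 0.0439
t 24.33 tcp [0.4905 0.319  0.0361] yaw_y 81.18 w 0.0439 F [ 0.8  0.9 -1.2] q6 0.73
 tool shift mm [ 2.1 -2.6 14.1] tilt fix deg [ 0.18  0.19 -0.  ] turn tz deg 0.18
```

```bash
python3 -m creep '[0.002,-0.002,0.004,0.2,0.2,0,1, 0,0,0.004,0,0,0,1, 0,0,0.003,0,0,0,1, 0,0,0.001,0,0,0,1, 0,0,0,0,0,0,1, 0,0,0,0,0,0,1, 0,0,0,0,0,0,1, 0,0,0,0,0,0,1]'
python3 -c "
from h import *
need(.488,.3168,.022,81)"
```

```text
clock: 25.0
tcp_pos: [0.489, 0.3177, 0.0252]
orientation: [0.001, 0.077, 0.997, 0.001]
force: [-0.3, 0.7, -1.5]
gripper_width: 0.0434
t 25.00 tcp [0.489  0.3177 0.0252] yaw_y 81.17 w 0.0434 F [-0.3  0.7 -1.5] q6 0.73
 tool shift mm [ 0.9 -1.1  3.2] tilt fix deg [ 0.09  0.11 -0.  ] turn tz deg 0.17
```

```bash
python3 -m creep '[0.001,-0.001,0.002,0.1,0.1,0,1, 0,0,0.0015,0,0,0,1, 0,0,0.001,0,0,0,1, 0,0,0,0,0,0,1, 0,0,0,0,0,0,1, 0,0,0,0,0,0,1, 0,0,0,0,0,0,1, 0,0,0,0,0,0,1]'
python3 -c "
from h import *
need(.488,.3168,.022,81)"
```

```text
clock: 25.67
tcp_pos: [0.4882, 0.3171, 0.0215]
orientation: [0.001, 0.077, 0.997, 0.0]
force: [-0.8, -0.0, -1.3]
gripper_width: 0.0438
t 25.67 tcp [0.4882 0.3171 0.0215] yaw_y 81.17 w 0.0438 F [-0.8 -0.  -1.3] q6 0.73
 tool shift mm [ 0.1 -0.3 -0.5] tilt fix deg [0.05 0.07 0.  ] turn tz deg 0.17
```

```bash
python3 -m creep '[0,0,0.001,0,0,0,1, 0,0,0.0005,0,0,0,1, 0,0,0,0,0,0,0.55, 0,0,0,0,0,0,0.3, 0,0,0,0,0,0,0, 0,0,0,0,0,0,0, 0,0,-0.015,0,0,0,0, 0,0,-0.03,0,0,0,0]'
python3 -m creep '[0,0,-0.035,0,0,0,0, 0,0,-0.04,0,0,0,0, 0,0,-0.04,0,0,0,0, 0,0,-0.01,0,0,0,0, 0,0,0,0,0,0,0, 0,0,0,0,0,0,0, 0,0,0,0,0,0,0, 0,0,0,0,0,0,0]'
python3 -c "
from see import *
need(.521,-.274,.2,81)
P,d,p,c=snap('w7')
circ(P,d,(.488,.317),.033,.034,.042)"
```

```text
clock: 26.33
tcp_pos: [0.4855, 0.3153, 0.0607]
orientation: [-0.003, 0.077, 0.997, -0.002]
force: [0.7, -0.3, 0.3]
gripper_width: 0.0852
clock: 27.0
tcp_pos: [0.4864, 0.316, 0.1928]
orientation: [-0.002, 0.077, 0.997, -0.002]
force: [-1.2, -0.7, 0.7]
gripper_width: 0.0857
t 27.00 tcp [0.4864 0.316  0.1928] yaw_y 81.17 w 0.0857 F [-1.2 -0.7  0.7] q6 0.73
 tool shift mm [-124.7 -577.7   -5.7] tilt fix deg [-0.19 -0.19 -0.  ] turn tz deg 0.17
circ n 1464 [0.4873 0.3171 0.023 ] mean [0.4866 0.3173 0.0384]
```

View pics/w7.png

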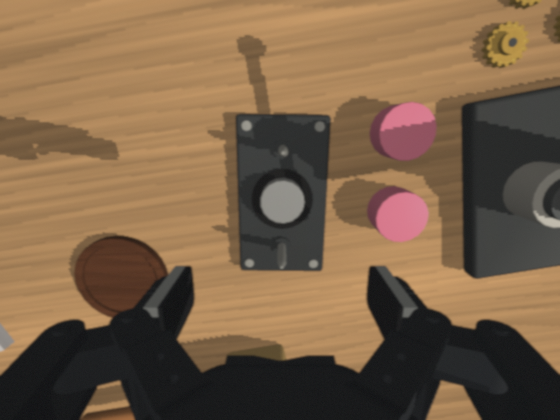

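Thin sample sits centred on the pad (201,283), flat at 38 mm. Next the packing block.

```bash
python3 -c "
from see import *
need(.567,-.1125,.2,103.5)
z=np.load('w7.npz'); c={k:z[k] for k in('fovy','cx','cy','R','t')}; d=z['d']; P=cloud(d,c); Z=P[...,2]
ctr=np.array([.488,.3168])
a=np.radians(-9.28); ex=np.array([np.cos(a),np.sin(a)]); ey=np.array([-ex[1],ex[0]])
L=P[...,:2]-ctr; u=L@ex; v=L@ey
for s in(-1,1):
    m=(np.hypot(u-.055*s,v)<.015)&(Z>.05)&(Z<.08)&(d>0); print('pin',s,m.sum(),u[m].mean(),v[m].mean(),Z[m].max())
m=(abs(u)<.105)&(abs(v)<.065)&(Z>.011)&(Z<.017)&(d>0)
print('base u',np.percentile(u[m],[.2,1,99,99.8]),'v',np.percentile(v[m],[.2,1,99,99.8]))
"
```

```text
t 27.05 tcp [0.4863 0.3159 0.1923] yaw_y 81.16 w 0.0853 F [ 0.5  0.5 -1.4] q6 0.73
 tool shift mm [-145.5 -410.9   -6.6] tilt fix deg [-0.22 -0.23  0.  ] turn tz deg -22.34
pin -1 80 -0.05426629512905714 0.0002444079946675205 0.07450249589580049
pin 1 109 0.05395167794571264 0.00011610667267848232 0.07425356732516014
base u [-0.08838658 -0.08736579  0.08795123  0.08971624] v [-0.04945196 -0.04858378  0.04909848  0.04997718]
```

Jig centre (0.488, 0.3170), yaw −9.3°, confirmed.

```bash
python3 -m creep '[-0.01,-0.028,0,0,0,0,0, -0.0138,-0.039,0,0,0,0,0, -0.0138,-0.039,0,0,0,0,0, -0.0138,-0.039,0,0,0,0,0, -0.0138,-0.039,0,0,0,0,0, -0.0138,-0.039,0,0,0,0,0, -0.0138,-0.039,0,0,0,0,0, -0.0138,-0.039,0,0,0,0,0]'
python3 -m creep '[-0.0138,-0.039,0,0,0,0,0, -0.012,-0.03,0,0,0,0,0, -0.005,-0.01,0,0,0,-5,0, 0,0,0,0,0,-6,0, 0,0,0,0,0,-6,0, 0,0,0,0,0,-5,0, 0,0,0,0,0,0,0, 0,0,0,0,0,0,0]'
python3 -c "
from see import *
need(.567,-.1125,.2,103.5)"
```

```text
clock: 27.72
tcp_pos: [0.5415, 0.0017, 0.1799]
orientation: [-0.011, 0.071, 0.997, -0.004]
force: [1.0, 0.1, -0.7]
gripper_width: 0.0857
clock: 28.38
tcp_pos: [0.5566, -0.0936, 0.1668]
orientation: [-0.02, -0.122, 0.992, -0.0]
force: [-0.1, 1.0, -0.5]
gripper_width: 0.0856
t 28.38 tcp [ 0.5566 -0.0936  0.1668] yaw_y 104.06 w 0.0856 F [-0.1  1.  -0.5] q6 -0.41
 tool shift mm [ -4.2 -20.7 -33.5] tilt fix deg [ 0.27 -2.3  -0.  ] turn tz deg 0.56
```

```bash
python3 -m creep '[-0.002,-0.01,-0.012,0.2,-2.2,0,0, -0.002,-0.01,-0.015,0,0,0,0, 0,0,0,0,0,0,0, 0,0,0,0,0,0,0, 0,0,0,0,0,0,0, 0,0,0,0,0,0,0, 0,0,0,0,0,0,0, 0,0,0,0,0,0,0]'
python3 -c "
from see import *
P,d,p,c=snap('w8')
ctr=np.array([.568,-.1125]); Z=P[...,2]; m=(np.hypot(P[...,0]-ctr[0],P[...,1]-ctr[1])<.1)&(Z>.012)&(Z<.02)&(d>0)
Q=P[m]; r=cv2.minAreaRect(Q[:,:2].astype(np.float32)); print(len(Q),r)
need(*r[0],.08,103.5)"
```

```text
clock: 29.05
tcp_pos: [0.5656, -0.1123, 0.1934]
orientation: [0.002, -0.117, 0.993, 0.001]
force: [-0.9, 0.4, 0.8]
gripper_width: 0.0856
4809 ((0.5676965117454529, -0.1125020980834961), (0.14592601358890533, 0.04405657947063446), 13.362168312072754)
t 29.10 tcp [ 0.5656 -0.1123  0.1933] yaw_y 103.50 w 0.0854 F [-0.1  1.4 -0. ] q6 -0.43
 tool shift mm [ -1.6  -0.9 113.3] tilt fix deg [0.1 0.2 0. ] turn tz deg -0.00
```

View pics/w8.png

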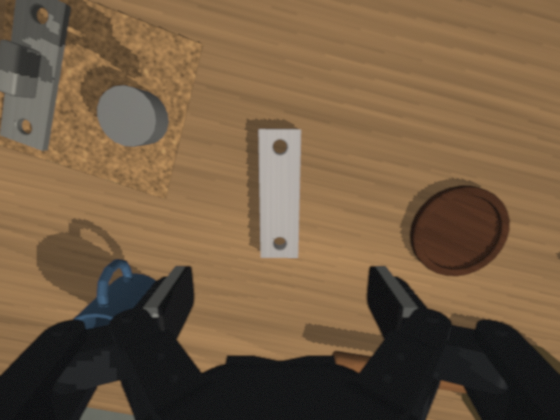

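Packer at (193,280), squarely between the fingers; thick and plate rest on the mat at (116,132) and (75,35).

```bash
python3 -m creep '[-0.001,0,0.02,0,0.2,0,0, 0,0,0.03,0,0,0,0, 0,0,0.03,0,0,0,0, 0,0,0.03,0,0,0,0, 0,0,0.01,0,0,0,0.1, 0,0,0,0,0,0,0.15, 0,0,0,0,0,0,0.15, 0,0,0,0,0,0,0.15]'
python3 -c "
from h import *
need(.5677,-.1125,.004,103.4)"
```

```text
clock: 29.77
tcp_pos: [0.5674, -0.1107, 0.0711]
orientation: [0.001, -0.118, 0.993, 0.0]
force: [-0.1, -0.3, 0.2]
gripper_width: 0.0728
t 29.77 tcp [ 0.5674 -0.1107  0.0711] yaw_y 103.57 w 0.0728 F [-0.1 -0.3  0.2] q6 -0.43
 tool shift mm [ 0.3 -1.9 67.1] tilt fix deg [ 0.03  0.16 -0.  ] turn tz deg 0.17
```

```bash
python3 -m creep '[0,-0.002,0.01,0,0.2,0,0.15, 0,0,0.015,0,0,0,0.15, 0,0,0.015,0,0,0,0.15, 0,0,0.01,0,0,0,0.15, 0,0,0.006,0,0,0,0.15, 0,0,0,0,0,0,0.15, 0,0,0,0,0,0,0.15, 0,0,0,0,0,0,0.15]'
python3 -c "
from h import *
need(.5677,-.1125,.004,103.4)"
```

```text
clock: 30.43
tcp_pos: [0.5739, -0.1144, 0.0208]
orientation: [0.006, -0.118, 0.993, -0.002]
force: [0.8, -0.2, -0.7]
gripper_width: 0.0726
t 30.43 tcp [ 0.5739 -0.1144  0.0208] yaw_y 103.56 w 0.0726 F [ 0.8 -0.2 -0.7] q6 -0.43
 tool shift mm [ 5.8  3.4 16.8] tilt fix deg [-0.31  0.64  0.  ] turn tz deg 0.16
```

```bash
python3 -m creep '[0.005,0.003,0.005,-0.3,0.6,0,0.15, 0,0,0.005,0,0,0,0.15, 0,0,0.003,0,0,0,0.15, 0,0,0.001,0,0,0,0.15, 0,0,0,0,0,0,0.15, 0,0,0,0,0,0,0.15, 0,0,0,0,0,0,0.15, 0,0,0,0,0,0,0.15]'
python3 -c "
from h import *
need(.5677,-.1125,.004,103.4)"
```

```text
clock: 31.1
tcp_pos: [0.5689, -0.1126, 0.0075]
orientation: [0.001, -0.118, 0.993, -0.0]
force: [0.2, -0.4, -0.0]
gripper_width: 0.0726
t 31.10 tcp [ 0.5689 -0.1126  0.0075] yaw_y 103.57 w 0.0726 F [ 0.2 -0.4 -0. ] q6 -0.43
 tool shift mm [1.2 0.4 3.5] tilt fix deg [-0.05  0.12 -0.  ] turn tz deg 0.17
```

```bash
python3 -m creep '[0.001,0,0.003,0,0.1,0,0.15, 0,0,0.001,0,0,0,0.4, 0,0,0,0,0,0,1, 0,0,0,0,0,0,1, 0,0,0,0,0,0,1, 0,0,0,0,0,0,1, 0,0,0,0,0,0,1, 0,0,0,0,0,0,1]' 60
python3 -c "
from h import *
need(.5677,-.1125,.004,103.4)"
```

```text
clock: 31.77
tcp_pos: [0.5682, -0.1129, 0.0038]
orientation: [0.001, -0.118, 0.993, -0.001]
force: [-0.3, 0.0, 0.6]
gripper_width: 0.0422
t 31.77 tcp [ 0.5682 -0.1129  0.0038] yaw_y 103.57 w 0.0422 F [-0.3  0.   0.6] q6 -0.43
 tool shift mm [ 0.4  0.5 -0.2] tilt fix deg [-0.07  0.07 -0.  ] turn tz deg 0.17
```

```bash
python3 -m creep '[0,0,-0.005,0,0,0,1, 0,0,-0.015,0,0,0,1, 0,0,-0.03,0,0,0,1, 0,0,-0.035,0,0,0,1, 0,0,-0.035,0,0,5,1, 0,0,-0.02,0,0,6,1, 0,0,0,0,0,6,1, 0,0,0,0,0,5,1]'
python3 -c "
from h import *
need(.488,.317,.17,80.7)"
```

```text
clock: 32.43
tcp_pos: [0.5649, -0.1122, 0.1482]
orientation: [-0.004, 0.08, 0.997, 0.0]
force: [-0.7, -0.8, -4.0]
gripper_width: 0.0423
t 32.43 tcp [ 0.5649 -0.1122  0.1482] yaw_y 80.83 w 0.0423 F [-0.7 -0.8 -4. ] q6 -0.04
 tool shift mm [144.5 411.5 -20.9] tilt fix deg [-0.02 -0.41  0.  ] turn tz deg 0.13
```

```bash
python3 -m creep '[0.008,0.022,-0.004,0,-0.4,0,1, 0.0135,0.038,-0.004,0,0,0,1, 0.0135,0.038,-0.004,0,0,0,1, 0.0135,0.038,-0.004,0,0,0,1, 0.0135,0.038,-0.004,0,0,0,1, 0.0135,0.038,0,0,0,0,1, 0.0135,0.038,0,0,0,0,1, 0.0135,0.038,0,0,0,0,1]'
python3 -m creep '[0.0135,0.038,0,0,0,0,1, 0.0135,0.038,0,0,0,0,1, 0.006,0.02,0,0,0,0,1, 0,0,0,0,0,0,1, 0,0,0,0,0,0,1, 0,0,0,0,0,0,1, 0,0,0,0,0,0,1, 0,0,0,0,0,0,1]'
python3 -c "
from h import *
need(.488,.317,.12,80.7)"
```

```text
clock: 33.1
tcp_pos: [0.5108, 0.1921, 0.1706]
orientation: [0.001, 0.09, 0.996, -0.001]
force: [0.9, -0.0, -2.2]
gripper_width: 0.0424
clock: 33.77
tcp_pos: [0.4906, 0.3019, 0.1701]
orientation: [-0.0, 0.086, 0.996, -0.001]
force: [-0.7, 0.4, -2.3]
gripper_width: 0.0422
t 33.77 tcp [0.4906 0.3019 0.1701] yaw_y 80.11 w 0.0422 F [-0.7  0.4 -2.3] q6 0.73
 tool shift mm [ 5.2 14.6 50.1] tilt fix deg [-0.13 -0.01 -0.  ] turn tz deg -0.59
```

```bash
python3 -m creep '[0.003,0.008,0.01,-0.1,0,-0.6,1, 0.002,0.006,0.02,0,0,0,1, 0,0,0.02,0,0,0,1, 0,0,0.01,0,0,0,1, 0,0,0,0,0,0,1, 0,0,0,0,0,0,1, 0,0,0,0,0,0,1, 0,0,0,0,0,0,1]'
python3 -c "
from see import *
need(.488,.317,.09,80.7)
P,d,p,c=snap('w9')
s=bot.read_state(); Z=P[...,2]; L=P[...,:2]-s['tcp_pos'][:2]; zt=s['tcp_pos'][2]-.0038+.016
m=(np.hypot(L[...,0],L[...,1])<.085)&(abs(Z-zt)<.004)&(d>0); print(m.sum(),cv2.minAreaRect(P[m][:,:2].astype(np.float32)))
"
```

```text
clock: 34.43
tcp_pos: [0.4898, 0.3139, 0.1078]
orientation: [0.001, 0.084, 0.996, 0.001]
force: [-0.6, -0.8, -2.7]
gripper_width: 0.0426
t 34.43 tcp [0.4898 0.3139 0.1078] yaw_y 80.40 w 0.0426 F [-0.6 -0.8 -2.7] q6 0.74
 tool shift mm [ 2.4  2.7 17.8] tilt fix deg [ 0.08  0.09 -0.  ] turn tz deg -0.30
20465 ((0.4771500527858734, 0.3156226575374603), (0.06987597048282623, 0.1202784925699234), 79.65892028808594)
```

View pics/w9.png

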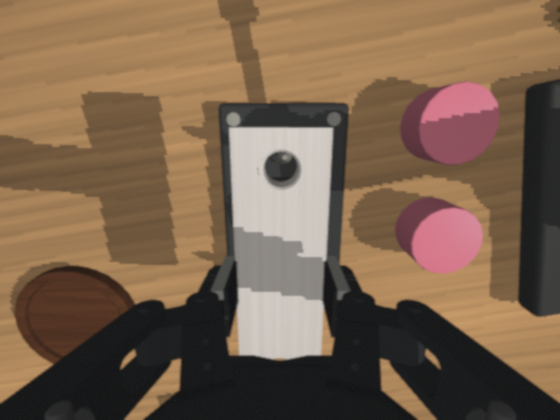

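```bash
python3 -c "
from h import *
z=np.load('w9.npz'); c={k:z[k] for k in('fovy','cx','cy','R','t')}; d=z['d'];P=cloud(d,c)
print(d[205,260],P[205,260], P[130,260])
h=px2z(167.5,281.5,P[205,260][2],c); print('hole',h)
a=np.radians(-9.4); print('centre est', h[:2]+.055*np.array([np.cos(a),np.sin(a)]))
a=np.radians(-9.28);print('pin near', np.array([.488,.317])-.055*np.array([np.cos(a),np.sin(a)]))
"
```

```text
0.13458182 [0.44982279 0.31082126 0.12051211] [0.41748173 0.3170087  0.12135439]
hole [0.434645   0.32333176 0.12051211]
centre est [0.48890647 0.31434884]
pin near [0.43371984 0.32586926]
```

The block's hole at (168,281) is 2.5 mm off in y from the pin below it; correcting, then lowering.

```bash
python3 -m creep '[0.001,0.0025,0.004,0,0,-0.4,1, 0,0,0.006,0,0,0,1, 0,0,0.003,0,0,0,1, 0,0,0,0,0,0,1, 0,0,0,0,0,0,1, 0,0,0,0,0,0,1, 0,0,0,0,0,0,1, 0,0,0,0,0,0,1]'
python3 -c "
from h import *
need(.4889,.3166,.09,80.9)"
```

```text
clock: 35.15
tcp_pos: [0.4903, 0.3176, 0.0959]
orientation: [0.002, 0.08, 0.997, 0.002]
force: [0.4, -1.6, -2.7]
gripper_width: 0.0423
t 35.15 tcp [0.4903 0.3176 0.0959] yaw_y 80.85 w 0.0423 F [ 0.4 -1.6 -2.7] q6 0.73
 tool shift mm [ 1.3 -1.2  5.9] tilt fix deg [ 0.23  0.26 -0.  ] turn tz deg -0.05
```

```bash
python3 -m creep '[0.001,-0.001,0.006,0.2,0.25,0,1, 0,0,0.006,0,0,0,1, 0,0,0.004,0,0,0,1, 0,0,0.001,0,0,0,1, 0,0,0,0,0,0,1, 0,0,0,0,0,0,1, 0,0,0,0,0,0,1, 0,0,0,0,0,0,1]'
python3 -c "
from h import *
need(.4889,.3166,.042,80.9)"
```

```text
clock: 35.82
tcp_pos: [0.4889, 0.3165, 0.0766]
orientation: [-0.0, 0.08, 0.997, -0.0]
force: [0.1, -0.0, -3.1]
gripper_width: 0.0421
t 35.82 tcp [0.4889 0.3165 0.0766] yaw_y 80.84 w 0.0421 F [ 0.1 -0.  -3.1] q6 0.73
 tool shift mm [-0.   0.1 34.6] tilt fix deg [-0.02 -0.05  0.  ] turn tz deg -0.06
```

Bottom is now level with the pin tips and exactly aligned; continuing down.

```bash
python3 -m creep '[0,0,0.005,0,0,0,1, 0,0,0.006,0,0,0,1, 0,0,0.006,0,0,0,1, 0,0,0.002,0,0,0,1, 0,0,0,0,0,0,1, 0,0,0,0,0,0,1, 0,0,0,0,0,0,1, 0,0,0,0,0,0,1]'
python3 -c "
from h import *
need(.4889,.3166,.042,80.9)"
```

```text
clock: 36.48
tcp_pos: [0.4888, 0.3164, 0.0554]
orientation: [-0.0, 0.08, 0.997, -0.0]
force: [-0.1, -0.2, -3.3]
gripper_width: 0.0425
t 36.48 tcp [0.4888 0.3164 0.0554] yaw_y 80.84 w 0.0425 F [-0.1 -0.2 -3.3] q6 0.73
 tool shift mm [-0.1  0.2 13.4] tilt fix deg [-0.02 -0.05 -0.  ] turn tz deg -0.06
```

```bash
python3 -m creep '[0,0,0.004,0,0,0,1, 0,0,0.004,0,0,0,1, 0,0,0.002,0,0,0,1, 0,0,0.0015,0,0,0,1, 0,0,0,0,0,0,1, 0,0,0,0,0,0,1, 0,0,0,0,0,0,1, 0,0,0,0,0,0,1]'
python3 -c "
from h import *
need(.4889,.3166,.042,80.9)"
```

```text
clock: 37.15
tcp_pos: [0.489, 0.3166, 0.0431]
orientation: [-0.0, 0.08, 0.997, 0.0]
force: [-0.0, 0.3, -1.9]
gripper_width: 0.0421
t 37.15 tcp [0.489  0.3166 0.0431] yaw_y 80.85 w 0.0421 F [-0.   0.3 -1.9] q6 0.73
 tool shift mm [ 0.1 -0.   1.1] tilt fix deg [ 0.01 -0.02  0.  ] turn tz deg -0.05
```

```bash
python3 -m creep '[0,0,0.001,0,0,0,1, 0,0,0.0005,0,0,0,1, 0,0,0,0,0,0,0.5, 0,0,0,0,0,0,0.3, 0,0,0,0,0,0,0, 0,0,0,0,0,0,0, 0,0,-0.015,0,0,0,0, 0,0,-0.03,0,0,0,0]'
python3 -m creep '[0,0,-0.035,0,0,0,0, 0,0,-0.04,0,0,0,0, 0,0,-0.03,0,0,0,0, 0,0,0,0,0,0,0, 0,0,0,0,0,0,0, 0,0,0,0,0,0,0, 0,0,0,0,0,0,0, 0,0,0,0,0,0,0]'
python3 -c "
from see import *
need(.521,-.274,.2,81)
P,d,p,c=snap('w10')
ctr=np.array([.488,.317]); Z=P[...,2]; m=(np.hypot(P[...,0]-ctr[0],P[...,1]-ctr[1])<.1)&(Z>.049)&(Z<.059)&(d>0)
Q=P[m]; r=cv2.minAreaRect(Q[:,:2].astype(np.float32)); print(len(Q),r, np.linalg.lstsq(np.c_[Q[:,:2]-ctr,np.ones(len(Q))],Q[:,2],rcond=None)[0])"
```

```text
clock: 37.82
tcp_pos: [0.4873, 0.3155, 0.0831]
orientation: [-0.003, 0.08, 0.997, -0.002]
force: [0.2, 0.1, -0.5]
gripper_width: 0.0855
clock: 38.48
tcp_pos: [0.4886, 0.3162, 0.1984]
orientation: [0.0, 0.08, 0.997, 0.001]
force: [0.9, 0.2, 0.5]
gripper_width: 0.0857
t 38.48 tcp [0.4886 0.3162 0.1984] yaw_y 80.84 w 0.0857 F [0.9 0.2 0.5] q6 0.73
 tool shift mm [-125.9 -577.6   -2.1] tilt fix deg [0.06 0.04 0.  ] turn tz deg -0.16
5888 ((0.48930296301841736, 0.3166060745716095), (0.0440635085105896, 0.1460971236228943), 80.62068939208984) [-0.00078916 -0.00037054  0.0544559 ]
```

View pics/w10.png

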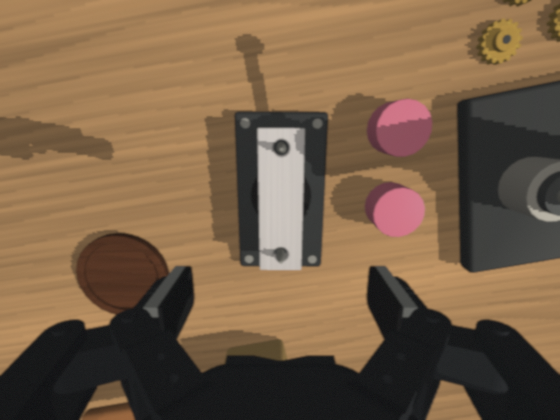

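Packer seated over both pins (147,281)/(254,281), flat, top at 54 mm. Now the thick sample: mat to dish.

```bash
python3 -m creep '[-0.005,-0.025,0,0,0,0,0, -0.0085,-0.039,0,0,0,0,0, -0.0085,-0.039,0,0,0,0,0, -0.0085,-0.039,0,0,0,0,0, -0.0085,-0.039,0,0,-0.3,0,0, -0.0085,-0.039,0,0,-0.3,0,0, -0.0085,-0.039,0,0,-0.3,0,0, -0.0085,-0.039,0,0,-0.3,0,0]'
python3 -m creep '[-0.0085,-0.039,0,0,-0.3,0,0, -0.0085,-0.039,0,0,-0.3,0,0, -0.0085,-0.039,0,0,-0.3,0,0, -0.0085,-0.039,0,0,-0.3,0,0, -0.0085,-0.039,0,0,-0.3,0,0, -0.006,-0.03,0,0,0,0,0, -0.005,-0.02,0,0,0,0,0, 0,0,0,0,0,0,0]'
python3 -c "
from see import *
need(.521,-.274,.2,81)"
```

```text
clock: 39.2
tcp_pos: [0.5016, 0.0062, 0.1876]
orientation: [0.004, 0.074, 0.997, -0.003]
force: [0.8, 0.3, 0.1]
gripper_width: 0.0856
clock: 39.87
tcp_pos: [0.5123, -0.2622, 0.1811]
orientation: [0.012, 0.077, 0.997, -0.003]
force: [0.1, -0.2, -0.0]
gripper_width: 0.0854
t 39.87 tcp [ 0.5123 -0.2622  0.1811] yaw_y 81.19 w 0.0854 F [ 0.1 -0.2 -0. ] q6 -0.32
 tool shift mm [-10.9 -10.4 -18.6] tilt fix deg [-0.25  1.45 -0.  ] turn tz deg 0.19
```

```bash
python3 -m creep '[-0.006,-0.005,-0.01,-0.2,1.4,0,0, -0.005,-0.005,-0.008,0,0,0,0, 0,0,0,0,0,0,0, 0,0,0,0,0,0,0, 0,0,0,0,0,0,0, 0,0,0,0,0,0,0, 0,0,0,0,0,0,0, 0,0,0,0,0,0,0]'
python3 -c "
from see import *
P,d,p,c=snap('w11')
circ(P,d,(.521,-.274),.04,.035,.045)
ctr=np.array([.505,-.383]); Z=P[...,2]; m=(np.hypot(P[...,0]-ctr[0],P[...,1]-ctr[1])<.08)&(Z>.009)&(Z<.016)&(d>0)
print(m.sum(),cv2.minAreaRect(P[m][:,:2].astype(np.float32)))
need(.519,-.274,.024,81)"
```

```text
clock: 40.53
tcp_pos: [0.5181, -0.2707, 0.1923]
orientation: [-0.006, 0.077, 0.997, 0.002]
force: [0.3, 0.1, 0.4]
gripper_width: 0.0851
circ n 2192 [ 0.5195 -0.2742  0.028 ] mean [ 0.5185 -0.274   0.0404]
3771 ((0.5027995109558105, -0.3838528096675873), (0.04503105580806732, 0.14620374143123627), 81.95770263671875)
t 40.58 tcp [ 0.5181 -0.2707  0.1923] yaw_y 81.12 w 0.0855 F [-0.2 -0.  -0.1] q6 -0.33
 tool shift mm [ -3.3  -3.8 168.3] tilt fix deg [ 0.23 -0.66 -0.  ] turn tz deg 0.12
```

View pics/w11.png

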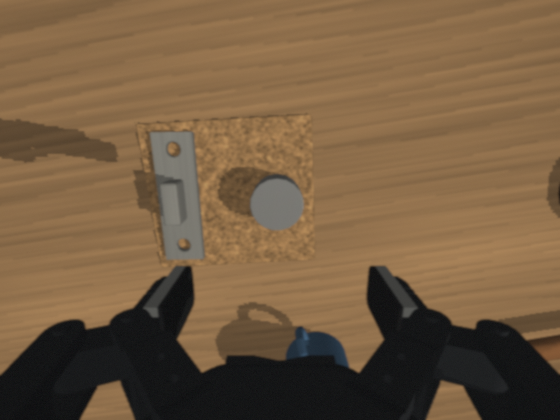

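Thick sample at (203,276) and plate at (193,178) on the mat, as placed.

```bash
python3 -m creep '[-0.002,-0.004,0.02,0.2,-0.6,0,0, 0,0,0.03,0,0,0,0, 0,0,0.03,0,0,0,0, 0,0,0.03,0,0,0,0, 0,0,0.01,0,0,0,0, 0,0,0,0,0,0,0, 0,0,0,0,0,0,0, 0,0,0,0,0,0,0]'
python3 -c "
from h import *
need(.5195,-.2742,.024,81)"
```

```text
clock: 41.25
tcp_pos: [0.5204, -0.2743, 0.0725]
orientation: [0.003, 0.077, 0.997, -0.001]
force: [0.4, -0.2, 0.6]
gripper_width: 0.0856
t 41.25 tcp [ 0.5204 -0.2743  0.0725] yaw_y 81.21 w 0.0856 F [ 0.4 -0.2  0.6] q6 -0.33
 tool shift mm [ 1.2  0.1 48.5] tilt fix deg [-0.1   0.35 -0.  ] turn tz deg 0.21
```

```bash
python3 -m creep '[0.001,0,0.01,-0.1,0.3,0,0, 0,0,0.01,0,0,0,0, 0,0,0.01,0,0,0,0, 0,0,0.006,0,0,0,0, 0,0,0.003,0,0,0,0, 0,0,0,0,0,0,0, 0,0,0,0,0,0,0, 0,0,0,0,0,0,0]'
python3 -c "
from h import *
need(.5195,-.2742,.024,81)"
```

```text
clock: 41.92
tcp_pos: [0.522, -0.2755, 0.0345]
orientation: [0.003, 0.077, 0.997, -0.001]
force: [0.2, -0.6, 0.3]
gripper_width: 0.0854
t 41.92 tcp [ 0.522  -0.2755  0.0345] yaw_y 81.21 w 0.0854 F [ 0.2 -0.6  0.3] q6 -0.33
 tool shift mm [ 2.8  1.  10.5] tilt fix deg [-0.12  0.4   0.  ] turn tz deg 0.21
```

```bash
python3 -m creep '[0.002,0.001,0.006,-0.1,0.3,0,0, 0,0,0.003,0,0,0,0.1, 0,0,0.001,0,0,0,0.2, 0,0,0,0,0,0,1, 0,0,0,0,0,0,1, 0,0,0,0,0,0,1, 0,0,0,0,0,0,1, 0,0,0,0,0,0,1]' 60
python3 -c "
from h import *
need(.5613,.105,.15,81)"
```

```text
clock: 42.58
tcp_pos: [0.5207, -0.2743, 0.0249]
orientation: [0.001, 0.077, 0.997, -0.0]
force: [0.2, 0.4, 0.4]
gripper_width: 0.0537
t 42.58 tcp [ 0.5207 -0.2743  0.0249] yaw_y 81.21 w 0.0537 F [0.2 0.4 0.4] q6 -0.33
 tool shift mm [  17.4  381.  -125.4] tilt fix deg [-0.04  0.17 -0.  ] turn tz deg 0.21
```

```bash
python3 -m creep '[0,0,-0.008,0,0,0,1, 0,0,-0.02,0,0,0,1, 0,0,-0.03,0,0,0,1, 0,0,-0.03,0,0,0,1, 0,0.01,-0.03,0,0,0,1, 0.001,0.025,-0.01,0,0,0,1, 0.002,0.038,0,0,0,0,1, 0.002,0.039,0,0,0.3,0,1]'
python3 -m creep '[0.002,0.039,0,0,0.3,0,1, 0.002,0.039,0,0,0.3,0,1, 0.002,0.039,0,0,0.3,0,1, 0.002,0.039,0,0,0.3,0,1, 0.002,0.039,0,0,0.3,0,1, 0.002,0.039,0,0,0,0,1, 0.001,0.02,0,0,0,0,1, 0,0.005,0,0,0,0,1]'
python3 -c "
from h import *
need(.5613,.105,.08,81)"
```

```text
clock: 43.25
tcp_pos: [0.5303, -0.1648, 0.1596]
orientation: [-0.003, 0.081, 0.997, 0.0]
force: [0.9, 1.0, -1.5]
gripper_width: 0.0535
clock: 43.92
tcp_pos: [0.559, 0.1097, 0.1655]
orientation: [-0.014, 0.08, 0.997, 0.002]
force: [-0.6, 0.6, -1.8]
gripper_width: 0.0536
t 43.92 tcp [0.559  0.1097 0.1655] yaw_y 80.78 w 0.0536 F [-0.6  0.6 -1.8] q6 0.35
 tool shift mm [-5.5 -4.3 85.3] tilt fix deg [ 0.05 -1.63 -0.  ] turn tz deg -0.22
```

```bash
python3 -m creep '[-0.005,-0.003,0,0,-1.6,0,1, 0,0,0.015,0,0,0,1, 0,0,0.02,0,0,0,1, 0,0,0.02,0,0,0,1, 0,0,0.01,0,0,0,1, 0,0,0,0,0,0,1, 0,0,0,0,0,0,1, 0,0,0,0,0,0,1]'
python3 -c "
from see import *
need(.562,.105,.029,81)
snap('w12')"
```

```text
clock: 44.58
tcp_pos: [0.564, 0.1057, 0.1019]
orientation: [0.002, 0.079, 0.997, 0.0]
force: [0.5, 1.4, -2.0]
gripper_width: 0.0538
t 44.58 tcp [0.564  0.1057 0.1019] yaw_y 80.95 w 0.0538 F [ 0.5  1.4 -2. ] q6 0.34
 tool shift mm [ 2.1 -1.  72.9] tilt fix deg [ 0.03  0.18 -0.  ] turn tz deg -0.05
```

View pics/w12.png

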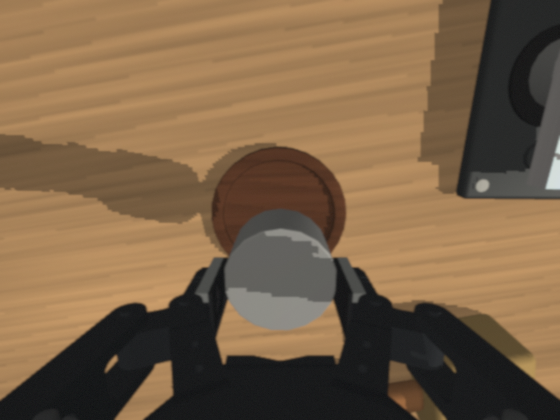

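Thick sample held level at (270,280) over the empty dish (208,278).

```bash
python3 -m creep '[0.002,-0.001,0.01,0,0.2,0,1, 0,0,0.015,0,0,0,1, 0,0,0.015,0,0,0,1, 0,0,0.01,0,0,0,1, 0,0,0.004,0,0,0,1, 0,0,0,0,0,0,1, 0,0,0,0,0,0,1, 0,0,0,0,0,0,1]'
python3 -c "
from see import *
need(.562,.105,.029,81)"
```

```text
clock: 45.3
tcp_pos: [0.5645, 0.1049, 0.0497]
orientation: [0.003, 0.079, 0.997, 0.001]
force: [-0.2, -0.5, -1.3]
gripper_width: 0.0537
t 45.30 tcp [0.5645 0.1049 0.0497] yaw_y 80.92 w 0.0537 F [-0.2 -0.5 -1.3] q6 0.34
 tool shift mm [ 2.6 -0.3 20.7] tilt fix deg [0.18 0.36 0.  ] turn tz deg -0.08
```

```bash
python3 -m creep '[0.002,0,0.006,0.1,0.3,0,1, 0,0,0.005,0,0,0,1, 0,0,0.004,0,0,0,1, 0,0,0.002,0,0,0,1, 0,0,0,0,0,0,1, 0,0,0,0,0,0,1, 0,0,0,0,0,0,1, 0,0,0,0,0,0,1]'
python3 -c "
from see import *
need(.562,.105,.029,81)"
```

```text
clock: 45.97
tcp_pos: [0.5634, 0.1056, 0.0329]
orientation: [0.002, 0.079, 0.997, 0.001]
force: [0.5, -0.1, -2.0]
gripper_width: 0.0534
t 45.97 tcp [0.5634 0.1056 0.0329] yaw_y 80.93 w 0.0534 F [ 0.5 -0.1 -2. ] q6 0.34
 tool shift mm [ 1.3 -0.8  3.9] tilt fix deg [0.12 0.19 0.  ] turn tz deg -0.07
```

```bash
python3 -m creep '[0.001,0,0.002,0.1,0.2,0,1, 0,0,0.0015,0,0,0,1, 0,0,0.001,0,0,0,1, 0,0,0,0,0,0,1, 0,0,0,0,0,0,1, 0,0,0,0,0,0,1, 0,0,0,0,0,0,1, 0,0,0,0,0,0,1]'
python3 -c "
from see import *
need(.562,.105,.029,81)"
```

```text
clock: 46.63
tcp_pos: [0.5628, 0.1058, 0.0289]
orientation: [0.0, 0.079, 0.997, 0.0]
force: [-1.2, 0.6, -1.0]
gripper_width: 0.0533
t 46.63 tcp [0.5628 0.1058 0.0289] yaw_y 80.93 w 0.0533 F [-1.2  0.6 -1. ] q6 0.34
 tool shift mm [ 0.6 -0.9 -0.1] tilt fix deg [0.04 0.04 0.  ] turn tz deg -0.07
```

```bash
python3 -m creep '[0,0,0.001,0,0,0,1, 0,0,0,0,0,0,0.6, 0,0,0,0,0,0,0.35, 0,0,0,0,0,0,0, 0,0,0,0,0,0,0, 0,0,-0.015,0,0,0,0, 0,0,-0.03,0,0,0,0, 0,0,-0.04,0,0,0,0]'
python3 -m creep '[0,0,-0.035,0,0,0,0, 0,0,-0.03,0,0,0,0, 0,0,-0.01,0,0,0,0, 0,0,0,0,0,0,0, 0,0,0,0,0,0,0, 0,0,0,0,0,0,0, 0,0,0,0,0,0,0, 0,0,0,0,0,0,0]'
python3 -c "
from see import *
need(.5028,-.384,.2,82)
P,d,p,c=snap('w13')
circ(P,d,(.561,.105),.04,.039,.049)
circ(P,d,(.5613,.105),.07,.0105,.0145)"
```

```text
clock: 47.3
tcp_pos: [0.5589, 0.105, 0.1075]
orientation: [-0.006, 0.079, 0.997, -0.001]
force: [0.2, 0.7, 0.1]
gripper_width: 0.0852
clock: 47.97
tcp_pos: [0.561, 0.1054, 0.1898]
orientation: [-0.002, 0.079, 0.997, -0.0]
force: [-0.1, 0.4, -0.1]
gripper_width: 0.0853
t 47.97 tcp [0.561  0.1054 0.1898] yaw_y 80.92 w 0.0853 F [-0.1  0.4 -0.1] q6 0.34
 tool shift mm [ -19.7 -492.4   -9.7] tilt fix deg [-0.07 -0.28 -0.  ] turn tz deg -1.08
circ n 2289 [0.5618 0.1061 0.0279] mean [0.5609 0.1062 0.0444]
circ n 2427 [0.5614 0.1049 0.0559] mean [0.5583 0.1051 0.0131]
```

View pics/w13.png

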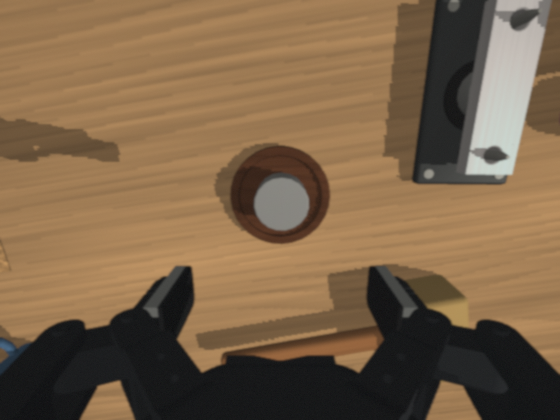

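Thick sample is centred in the dish (202,282), within 1.5 mm, top at 44 mm. Now the top plate.

```bash
python3 -m creep '[-0.001,-0.025,0,0,0,0,0, -0.0017,-0.04,0,0,0,0,0, -0.0017,-0.04,0,0,0,0,0, -0.0017,-0.04,0,0,0,0,0, -0.0017,-0.04,0,0,-0.3,0,0, -0.0017,-0.04,0,0,-0.3,0,0, -0.0017,-0.04,0,0,-0.3,0,0, -0.0017,-0.04,0,0,-0.3,0,0]'
python3 -m creep '[-0.0017,-0.04,0,0,-0.3,0,0, -0.0017,-0.04,0,0,-0.3,0,0, -0.0017,-0.04,0,0,-0.3,0,0, -0.0017,-0.04,0,0,-0.3,0,0, -0.001,-0.025,0,0,0,0,0, 0,0,0,0,0,0,0, 0,0,0,0,0,0,0, 0,0,0,0,0,0,0]'
python3 -c "
from see import *
need(.5028,-.384,.2,82)"
```

```text
clock: 48.68
tcp_pos: [0.5228, -0.202, 0.1804]
orientation: [0.002, 0.073, 0.997, -0.0]
force: [0.1, 0.5, -0.1]
gripper_width: 0.0854
clock: 49.35
tcp_pos: [0.4955, -0.4011, 0.1709]
orientation: [0.008, 0.077, 0.997, 0.001]
force: [-0.1, 0.6, 0.3]
gripper_width: 0.0853
t 49.35 tcp [ 0.4955 -0.4011  0.1709] yaw_y 81.14 w 0.0853 F [-0.1  0.6  0.3] q6 -0.53
 tool shift mm [ -5.   18.1 -29. ] tilt fix deg [ 0.19  0.9  -0.  ] turn tz deg -0.86
```

```bash
python3 -m creep '[-0.003,0.01,-0.012,0.2,0.9,-0.8,0, -0.002,0.008,-0.01,0,0,0,0, 0,0,0,0,0,0,0, 0,0,0,0,0,0,0, 0,0,0,0,0,0,0, 0,0,0,0,0,0,0, 0,0,0,0,0,0,0, 0,0,0,0,0,0,0]'
python3 -c "
from see import *
P,d,p,c=snap('w14')
ctr=np.array([.503,-.384]); Z=P[...,2]; r=np.hypot(P[...,0]-ctr[0],P[...,1]-ctr[1])
m=(r<.08)&(Z>.009)&(Z<.016)&(d>0); print(m.sum(),cv2.minAreaRect(P[m][:,:2].astype(np.float32)))
m=(r<.04)&(Z>.035)&(Z<.045)&(d>0); print(m.sum(),cv2.minAreaRect(P[m][:,:2].astype(np.float32)))
need(.503,-.384,.02,82)"
```

```text
clock: 50.02
tcp_pos: [0.5041, -0.3781, 0.1922]
orientation: [-0.001, 0.068, 0.998, 0.001]
force: [-0.0, -0.3, 0.7]
gripper_width: 0.0853
3931 ((0.5023860931396484, -0.383831262588501), (0.0440848246216774, 0.14558145403862), 81.90945434570312)
753 ((0.5023446083068848, -0.384010910987854), (0.017673775553703308, 0.046007104218006134), 82.35877990722656)
t 50.07 tcp [ 0.5041 -0.3782  0.1921] yaw_y 82.23 w 0.0859 F [ 1.4  0.2 -0.1] q6 -0.51
 tool shift mm [  0.   -6.2 172.1] tilt fix deg [ 0.09 -0.09  0.  ] turn tz deg 0.23
```

View pics/w14.png

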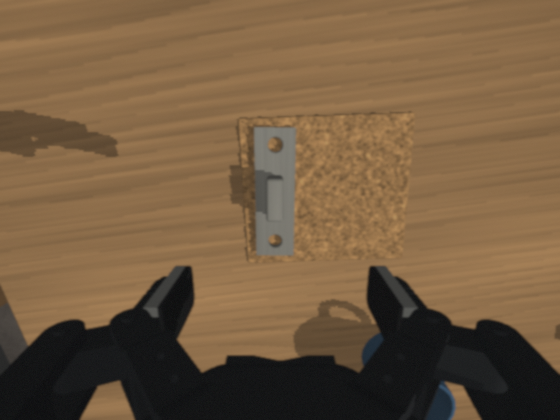

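Plate at (193,275) with its rib centred; descending onto it.

```bash
python3 -m creep '[0,-0.005,0.02,0,0,0,0, 0.001,0,0.03,0,0,0,0, 0,0,0.03,0,0,0,0, 0,0,0.02,0,0,0,0, 0,0,0.005,0,0,0,0, 0,0,0,0,0,0,0, 0,0,0,0,0,0,0, 0,0,0,0,0,0,0]'
python3 -c "
from h import *
need(.5024,-.3839,.021,82)"
```

```text
clock: 50.73
tcp_pos: [0.502, -0.3848, 0.0856]
orientation: [0.001, 0.069, 0.998, -0.0]
force: [0.2, -0.6, -0.1]
gripper_width: 0.0853
t 50.73 tcp [ 0.502  -0.3848  0.0856] yaw_y 82.10 w 0.0853 F [ 0.2 -0.6 -0.1] q6 -0.52
 tool shift mm [-0.1  1.  64.6] tilt fix deg [-0.02  0.1  -0.  ] turn tz deg 0.10
```

```bash
python3 -m creep '[0,0.001,0.01,0,0.1,0,0, 0,0,0.015,0,0,0,0, 0,0,0.015,0,0,0,0, 0,0,0.009,0,0,0,0, 0,0,0.004,0,0,0,0, 0,0,0,0,0,0,0, 0,0,0,0,0,0,0, 0,0,0,0,0,0,0]'
python3 -c "
from h import *
need(.5024,-.3839,.021,82)"
```

```text
clock: 51.4
tcp_pos: [0.5061, -0.3864, 0.0373]
orientation: [0.005, 0.069, 0.998, -0.003]
force: [-0.2, 0.4, -0.3]
gripper_width: 0.0855
t 51.40 tcp [ 0.5061 -0.3864  0.0373] yaw_y 82.11 w 0.0855 F [-0.2  0.4 -0.3] q6 -0.51
 tool shift mm [ 4.2  2.  16.2] tilt fix deg [-0.36  0.58 -0.  ] turn tz deg 0.11
```

```bash
python3 -m creep '[0.003,0.001,0.005,-0.3,0.5,0,0, 0.001,0.001,0.005,0,0,0,0, 0,0,0.004,0,0,0,0, 0,0,0.001,0,0,0,0, 0,0,0,0,0,0,0, 0,0,0,0,0,0,0, 0,0,0,0,0,0,0, 0,0,0,0,0,0,0]'
python3 -c "
from h import *
need(.5024,-.3839,.021,82)"
```

```text
clock: 52.07
tcp_pos: [0.5029, -0.3843, 0.0227]
orientation: [0.001, 0.069, 0.998, -0.001]
force: [-0.1, -0.0, 0.3]
gripper_width: 0.0855
t 52.07 tcp [ 0.5029 -0.3843  0.0227] yaw_y 82.11 w 0.0855 F [-0.1 -0.   0.3] q6 -0.51
 tool shift mm [0.5 0.3 1.7] tilt fix deg [-0.1   0.17 -0.  ] turn tz deg 0.11
```

```bash
python3 -m creep '[0,0,0.001,-0.1,0.1,0,0.3, 0,0,0,0,0,0,1, 0,0,0,0,0,0,1, 0,0,0,0,0,0,1, 0,0,0,0,0,0,1, 0,0,0,0,0,0,1, 0,0,0,0,0,0,1, 0,0,0,0,0,0,1]' 60
python3 -c "
from h import *
need(.488,.317,.19,80.7)"
```

```text
clock: 52.73
tcp_pos: [0.5032, -0.3844, 0.0223]
orientation: [0.001, 0.069, 0.998, -0.0]
force: [-0.8, 0.1, 0.5]
gripper_width: 0.0167
t 52.73 tcp [ 0.5032 -0.3844  0.0223] yaw_y 82.11 w 0.0167 F [-0.8  0.1  0.5] q6 -0.51
 tool shift mm [ 111.   692.6 -168. ] tilt fix deg [-0.01  0.11  0.  ] turn tz deg 1.41
```

```bash
python3 -m creep '[0,0,-0.008,0,0,0,1, 0,0,-0.02,0,0,0,1, 0,0,-0.03,0,0,0,1, 0,0,-0.035,0,0,0,1, 0,0.005,-0.035,0,0,0,1, 0.003,0.02,-0.02,0,0,0,1, 0.006,0.035,0,0,0,0,1, 0.0063,0.039,0,0,0,0,1]'
python3 -m creep '[0.0063,0.039,-0.003,0,0.3,0,1, 0.0063,0.039,-0.003,0,0.3,0,1, 0.0063,0.039,-0.003,0,0.3,0,1, 0.0063,0.039,0,0,0.3,0,1, 0.0063,0.039,0,0,0.3,0,1, 0.0063,0.039,0,0,0.3,0,1, 0.0063,0.039,0,0,0.3,0,1, 0.0063,0.039,0,0,0.3,0,1]'
python3 -c "
from h import *
need(.488,.317,.18,80.7)"
```

```text
clock: 53.4
tcp_pos: [0.4979, -0.2853, 0.1731]
orientation: [-0.004, 0.073, 0.997, 0.003]
force: [0.7, 0.6, -4.1]
gripper_width: 0.0165
clock: 54.07
tcp_pos: [0.489, 0.0435, 0.1885]
orientation: [-0.025, 0.075, 0.997, 0.004]
force: [1.2, 0.6, -3.5]
gripper_width: 0.0165
t 54.07 tcp [0.489  0.0435 0.1885] yaw_y 81.36 w 0.0165 F [ 1.2  0.6 -3.5] q6 0.23
 tool shift mm [ 41.5 270.2  11.7] tilt fix deg [ 0.21 -2.92  0.  ] turn tz deg 0.66
```

```bash
python3 -m creep '[0.0063,0.039,0,0,-0.7,0,1, 0.006,0.039,0,0,-0.6,0,1, 0.006,0.039,0,0,-0.5,0.3,1, 0.006,0.039,0,0,-0.5,0.3,1, 0.006,0.039,0,0,-0.3,0,1, 0.004,0.025,0,0,0,0,1, 0.002,0.01,0,0,0,0,1, 0,0,0,0,0,0,1]'
python3 -c "
from h import *
need(.488,.317,.18,80.7)"
```

```text
clock: 54.73
tcp_pos: [0.4827, 0.2947, 0.191]
orientation: [-0.003, 0.077, 0.997, 0.002]
force: [-0.2, -0.2, -4.7]
gripper_width: 0.0167
t 54.73 tcp [0.4827 0.2947 0.191 ] yaw_y 81.17 w 0.0167 F [-0.2 -0.2 -4.7] q6 0.70
 tool shift mm [-1.9 22.8 11.1] tilt fix deg [ 0.22 -0.37  0.  ] turn tz deg 0.47
```

```bash
python3 -m creep '[-0.001,0.012,0.01,0.2,-0.3,0.4,1, -0.001,0.008,0.02,0,0,0,1, 0,0,0.02,0,0,0,1, 0,0,0.015,0,0,0,1, 0,0,0.005,0,0,0,1, 0,0,0,0,0,0,1, 0,0,0,0,0,0,1, 0,0,0,0,0,0,1]'
python3 -c "
from see import *
need(.4888,.3165,.105,80.7)
P,d,p,c=snap('w15')
print(P[140,280],P[200,255],P[240,255])"
```

```text
clock: 55.4
tcp_pos: [0.4883, 0.3086, 0.1208]
orientation: [-0.001, 0.082, 0.997, -0.001]
force: [-0.1, -0.7, -4.0]
gripper_width: 0.0165
t 55.40 tcp [0.4883 0.3086 0.1208] yaw_y 80.57 w 0.0165 F [-0.1 -0.7 -4. ] q6 0.73
 tool shift mm [ 0.8  7.9 15.8] tilt fix deg [-0.18 -0.07 -0.  ] turn tz deg -0.13
[0.42232488 0.31894681 0.11057433] [0.45094245 0.30057804 0.11006897] [0.47290925 0.29651408 0.11169724]
```

View pics/w15.png

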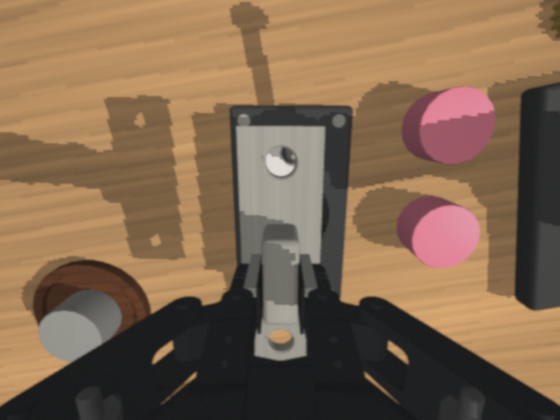

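```bash
python3 -c "
from h import *
z=np.load('w15.npz'); c={k:z[k] for k in('fovy','cx','cy','R','t')}
h=px2z(160.5,281,.1105,c); a=np.radians(-9.4); print(h, h[:2]+.055*np.array([np.cos(a),np.sin(a)]))"
python3 -m creep '[0.001,0.006,0,-0.1,0,0,1, 0,0.002,0.004,0,0,0,1, 0,0,0.005,0,0,0,1, 0,0,0.002,0,0,0,1, 0,0,0,0,0,0,1, 0,0,0,0,0,0,1, 0,0,0,0,0,0,1, 0,0,0,0,0,0,1]'
python3 -c "
from h import *
need(.4888,.3165,.1,80.7)"
```

```text
[0.43250667 0.31777431 0.1105    ] [0.48676814 0.30879138]
clock: 56.12
tcp_pos: [0.4899, 0.3182, 0.1119]
orientation: [0.001, 0.082, 0.997, 0.001]
force: [1.1, -0.3, -4.4]
gripper_width: 0.0164
t 56.12 tcp [0.4899 0.3182 0.1119] yaw_y 80.57 w 0.0164 F [ 1.1 -0.3 -4.4] q6 0.74
 tool shift mm [ 0.9 -1.9 11.9] tilt fix deg [0.12 0.13 0.  ] turn tz deg -0.13
```

```bash
python3 -m creep '[0.001,-0.0015,0.005,0.1,0.1,-0.1,1, 0,0,0.005,0,0,0,1, 0,0,0.003,0,0,0,1, 0,0,0.001,0,0,0,1, 0,0,0,0,0,0,1, 0,0,0,0,0,0,1, 0,0,0,0,0,0,1, 0,0,0,0,0,0,1]'
python3 -c "
from h import *
need(.489,.3168,.072,80.7)"
```

```text
clock: 56.78
tcp_pos: [0.4884, 0.3165, 0.0961]
orientation: [-0.0, 0.081, 0.997, -0.0]
force: [-0.2, -0.8, -4.0]
gripper_width: 0.0167
t 56.78 tcp [0.4884 0.3165 0.0961] yaw_y 80.68 w 0.0167 F [-0.2 -0.8 -4. ] q6 0.74
 tool shift mm [-0.5  0.4 24.1] tilt fix deg [-0.02 -0.01 -0.  ] turn tz deg -0.02
```

```bash
python3 -m creep '[0,0,0.005,0,0,0,1, 0,0,0.006,0,0,0,1, 0,0,0.005,0,0,0,1, 0,0,0.003,0,0,0,1, 0,0,0,0,0,0,1, 0,0,0,0,0,0,1, 0,0,0,0,0,0,1, 0,0,0,0,0,0,1]'
python3 -c "
from h import *
need(.489,.3168,.0723,80.7)"
```

```text
clock: 57.45
tcp_pos: [0.4883, 0.3164, 0.0747]
orientation: [-0.0, 0.081, 0.997, -0.0]
force: [0.5, 0.8, -4.7]
gripper_width: 0.0167
t 57.45 tcp [0.4883 0.3164 0.0747] yaw_y 80.68 w 0.0167 F [ 0.5  0.8 -4.7] q6 0.74
 tool shift mm [-0.6  0.5  2.4] tilt fix deg [-0.03 -0.02  0.  ] turn tz deg -0.02
```

```bash
python3 -m creep '[0,0,0.0015,0,0,0,1, 0,0,0.001,0,0,0,1, 0,0,0.0005,0,0,0,1, 0,0,0,0,0,0,1, 0,0,0,0,0,0,1, 0,0,0,0,0,0,1, 0,0,0,0,0,0,1, 0,0,0,0,0,0,1]'
python3 -c "
from h import *
need(.489,.3168,.0723,80.7)"
```

```text
clock: 58.12
tcp_pos: [0.4888, 0.3167, 0.0724]
orientation: [0.0, 0.081, 0.997, 0.0]
force: [-0.1, 0.3, -5.3]
gripper_width: 0.0167
t 58.12 tcp [0.4888 0.3167 0.0724] yaw_y 80.68 w 0.0167 F [-0.1  0.3 -5.3] q6 0.74
 tool shift mm [-0.2  0.1  0.1] tilt fix deg [ 0.03  0.05 -0.  ] turn tz deg -0.02
```

```bash
python3 -m creep '[0,0,0.001,0,0,0,1, 0,0,0.001,0,0,0,1, 0,0,0,0,0,0,1, 0,0,0,0,0,0,1, 0,0,0,0,0,0,1, 0,0,0,0,0,0,1, 0,0,0,0,0,0,1, 0,0,0,0,0,0,1]'
python3 -c "
from h import *
need(.489,.3168,.0723,80.7)"
```

```text
clock: 58.78
tcp_pos: [0.4891, 0.3169, 0.0724]
orientation: [0.001, 0.081, 0.997, 0.001]
force: [-0.5, 0.0, -1.9]
gripper_width: 0.0165
t 58.78 tcp [0.4891 0.3169 0.0724] yaw_y 80.68 w 0.0165 F [-0.5  0.  -1.9] q6 0.74
 tool shift mm [ 0.  -0.1  0.1] tilt fix deg [ 0.1   0.14 -0.  ] turn tz deg -0.02
```

Contact (the load is coming off and the height is no longer changing). Release, rise and check.

```bash
python3 -m creep '[0,0,0.001,0,0,0,1, 0,0,0,0,0,0,0.7, 0,0,0,0,0,0,0.4, 0,0,0,0,0,0,0, 0,0,0,0,0,0,0, 0,0,0,0,0,0,0, 0,0,-0.02,0,0,0,0, 0,0,-0.03,0,0,0,0]'
python3 -m creep '[0,0,-0.035,0,0,0,0, 0,0,-0.035,0,0,0,0, 0,0,-0.02,0,0,0,0, 0,0,0,0,0,0,0, 0,0,0,0,0,0,0, 0,0,0,0,0,0,0, 0,0,0,0,0,0,0, 0,0,0,0,0,0,0]'
python3 -c "
from see import *
need(.489,.317,.2,80.7)
P,d,p,c=snap('w16')
ctr=np.array([.488,.317]); Z=P[...,2]; m=(np.hypot(P[...,0]-ctr[0],P[...,1]-ctr[1])<.1)&(Z>.057)&(Z<.067)&(d>0)
Q=P[m]; r=cv2.minAreaRect(Q[:,:2].astype(np.float32)); print(len(Q),r, np.linalg.lstsq(np.c_[Q[:,:2]-ctr,np.ones(len(Q))],Q[:,2],rcond=None)[0])
p,d=bot.camera('scene'); cv2.imwrite('pics/scene1.png',p)
p,d=bot.camera('top'); cv2.imwrite('pics/top1.png',p); c=bot.calibration('top')
for t in('mug','mallet'): k=bot.landmark_of('top',t)[0]; print(t,px2z(*k['pixel'],0,c))"
```

```text
clock: 59.45
tcp_pos: [0.4876, 0.3159, 0.1185]
orientation: [-0.001, 0.081, 0.997, -0.001]
force: [-0.4, 0.0, 0.4]
gripper_width: 0.0854
clock: 60.12
tcp_pos: [0.488, 0.3162, 0.215]
orientation: [0.001, 0.081, 0.997, 0.0]
force: [-0.3, -1.4, -0.0]
gripper_width: 0.0858
t 60.12 tcp [0.488  0.3162 0.215 ] yaw_y 80.67 w 0.0858 F [-0.3 -1.4 -0. ] q6 0.74
 tool shift mm [-0.9  0.9 15. ] tilt fix deg [0.03 0.06 0.  ] turn tz deg -0.03
4691 ((0.4886704683303833, 0.31696707010269165), (0.044169068336486816, 0.14572890102863312), 80.54251098632812) [-0.00077537 -0.00032128  0.06247714]Traceback (most recent call last):
  File "<string>", line 9, in <module>
    for t in('mug','mallet'): k=bot.landmark_of('top',t)[0]; print(t,px2z(*k['pixel'],0,c))
                                ~~~~~~~~~~~~~~~~~~~~~~~~^^^
IndexError: list index out of range
```

View pics/w16.png

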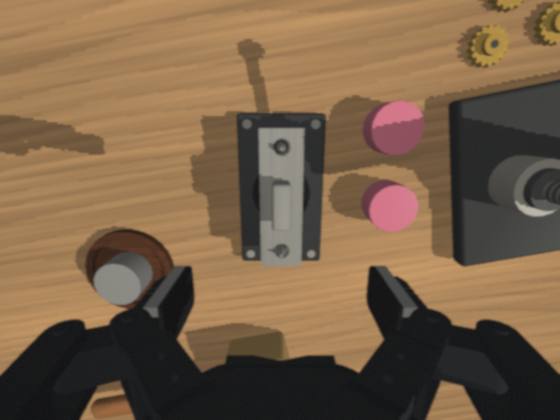

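View pics/scene1.png

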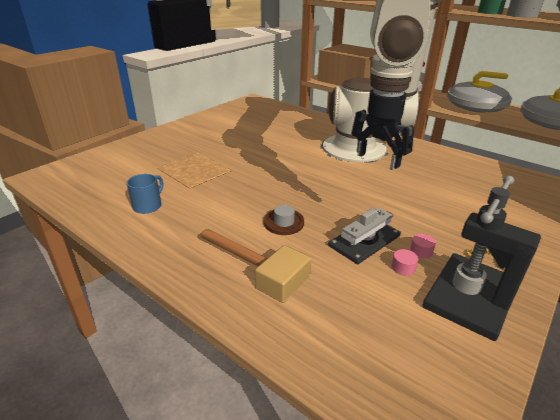

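The stack is complete: the plate lies over both pins, (147,282) and (250,282), and its top is flat at 62 mm. The thick sample is in the dish, and the mug and mallet sit at the same scene pixels as at the start.

```bash
python3 -c "
from h import *
print(bot.sign_off())"
```

```text
the job is handed in; nothing more can be done
None
```

The jig is changed over to the thin sample and packing block, and the job is handed in at about 60 s of the 144 s; sign-off gave no verdict. I moved the top plate and thick sample to the mat, put the thin sample on the pad and the packing block over the pins. Then I put the thick sample in the dish and the top plate back on the stack.

What the wrist camera's depth readings showed, taken just after each piece was set down:

| Piece | Distance from centre | Height | Flatness |
|---|---|---|---|
| Thin sample on the pad | about 1 mm | top at 38 mm | looked flat |
| Packing block on the thin sample | about 1.5 mm | top at 54.5 mm | under 0.001 rad |
| Top plate on the block | about 1 mm, angle within 0.3° | underside about 54.5 mm | under 0.001 rad |
| Thick sample in the dish | about 1.5 mm | top at 44 mm | looked flat |

- **Releases:** I lowered both granite samples in millimetre steps and opened the gripper only at or within about 1 mm of contact. The gripper was open and clear of everything at the end.
- **Failed check:** the last network check of the mug's and mallet's positions found nothing in the top view for at least the mug. I relied on the scene picture, where both stand where they were at the start.

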